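Load the ink carrier in print order

TASK

Fold the handle of the orange carrier all the way down to its far side, then move the four ink bottles from their saucers into the carrier, one per pocket, in the same left-to-right order as the row they stand in now. Keep the bottles upright, set them down gently on the pocket floors, and leave the handle down.

Things in the scene. Friction and masses are not known exactly. Their poses are not given: they have to be found in the camera images.
- ink_cyan: cyan-blue ink bottle, loose, about 180 g, upright on the saucer of its own colour at the start: round body 46 mm diameter up to 92 mm height, then a shoulder and a same-coloured cap 30 mm in diameter, 120 mm high in all, with a white label band from 25 to 55 mm. Origin at the centre of its underside, z up its axis. Grip the body from above about 75 mm over its underside, closing across the row.
- ink_magenta: magenta-pink ink bottle, loose, about 180 g, upright on the saucer of its own colour at the start: round body 46 mm diameter up to 92 mm height, then a shoulder and a same-coloured cap 30 mm in diameter, 120 mm high in all, with a white label band from 25 to 55 mm. Origin at the centre of its underside, z up its axis. Grip the body from above about 75 mm over its underside, closing across the row.
- ink_yellow: yellow ink bottle, loose, about 180 g, upright on the saucer of its own colour at the start: round body 46 mm diameter up to 92 mm height, then a shoulder and a same-coloured cap 30 mm in diameter, 120 mm high in all, with a white label band from 25 to 55 mm. Origin at the centre of its underside, z up its axis. Grip the body from above about 75 mm over its underside, closing across the row.
- ink_black: black ink bottle, loose, about 180 g, upright on the saucer of its own colour at the start: round body 46 mm diameter up to 92 mm height, then a shoulder and a same-coloured cap 30 mm in diameter, 120 mm high in all, with a white label band from 25 to 55 mm. Origin at the centre of its underside, z up its axis. Grip the body from above about 75 mm over its underside, closing across the row.
- saucer_cyan: fixed cyan-blue square drip saucer, 66 x 66 x 11 mm, floor 3 mm thick, wall 3 mm; it stays and marks its bottle's starting place. The four saucers stand 72 mm apart in a straight row along their common y axis, on a dark tray 10 mm high (two end lips 22 mm high). Origin at the centre of its underside, +y along the row to the left as seen from the robot, z up.
- saucer_magenta: fixed magenta-pink square drip saucer, 66 x 66 x 11 mm, floor 3 mm thick, wall 3 mm; it stays and marks its bottle's starting place. The four saucers stand 72 mm apart in a straight row along their common y axis, on a dark tray 10 mm high (two end lips 22 mm high). Origin at the centre of its underside, +y along the row to the left as seen from the robot, z up.
- saucer_yellow: fixed yellow square drip saucer, 66 x 66 x 11 mm, floor 3 mm thick, wall 3 mm; it stays and marks its bottle's starting place. The four saucers stand 72 mm apart in a straight row along their common y axis, on a dark tray 10 mm high (two end lips 22 mm high). Origin at the centre of its underside, +y along the row to the left as seen from the robot, z up.
- saucer_black: fixed black square drip saucer, 66 x 66 x 11 mm, floor 3 mm thick, wall 3 mm; it stays and marks its bottle's starting place. The four saucers stand 72 mm apart in a straight row along their common y axis, on a dark tray 10 mm high (two end lips 22 mm high). Origin at the centre of its underside, +y along the row to the left as seen from the robot, z up.
- carrier: fixed orange carrier, 76 (x) by 276 (y) by 45 mm high, with four open pockets in a row, centres at x = 0, y = +102, +34, -34, -102 mm. A pocket is 64 mm wide in y, 68 in x; its floor is 8 mm above the carrier's underside, walls 4 mm thick. Origin at the centre of the underside, on the table; +y left as seen from the robot, +x away from it, z up.
- bail (a joint): carrier's aluminium bail handle (rad): 0 upright over the pockets, 1.5 (stop) folded to the carrier's +x side. Hinge along the carrier's y at x = 0, z = 45 mm. Round bar, 10 mm thick, 292 long, along y; its middle in the carrier's frame: x = 115 sin q, y = 0, z = 45 + 115 cos q mm; arms at y = +-146. Stiff hinge (1.5 N at the bar), stays where left; the bar may turn in a pinch.
Things that resemble listed ones, but are neither listed nor needed, are in the scene too. Of the things that look like the ink_yellow, the larger one is meant.

How it is judged:
By the outcome, as a careful person would: the job done as asked, in the order asked, and still so for the second after the job is handed in, with the robot touching nothing.
It also fails if it takes over 118 s, if anything falls off the work surface, if the arm or the gripper's body presses on something with over 40 N, if the wrist force passes 120 N, or if a joint passes its speed limit or range.

ROBOT

A 6-joint arm with a two-finger parallel gripper is mounted at the origin on the work surface. World frame = base frame: x ahead of the robot, y to its left, z up, the work surface at z = 0. Lengths are in mm, angles in rad, forces in N, time in s.
With the tool pointing down it reaches from about 325 to 850 mm from the base axis. Payload 15.5 kg.
Tool frame: the origin (TCP) lies at the centre of the arm's flange, where the gripper is bolted on; the fingertips stand 191 mm ahead of it and the grasp point (between the pads) lies 172 mm ahead of it; z points along the fingers, y is the line along which they close (so a half turn about z gives the same grasp; the last joint's range is limited). The gripper opens to 91 mm and grips with 3 to 60 N. Pads are 32 mm wide; open, the fingers measure 118 mm over their backs; the gripper's body (76 mm by 178 mm) begins 60 mm behind the grasp point.
Start: joints at [-1.312, 0.494, 1.345, -0, 1.302, -0.096], TCP at [216.542, -586.291, 404.715] pointing down, gripper open.
Joint ranges: [-2.91, 2.91], [-0.82, 2.16], [0.22, 2.67], [-1.22, 4.37], [0.12, 2.79], [-3.08, 3.08]. Speed limits (rad/s): [1.89, 1.89, 2.57, 3.01, 3.01, 3.01].

INTERFACE

Orientations are given as a unit quaternion [w, x, y, z].
In Python, from station import readout, vision, workorder gives the robot as it stands.
- The arm moves only by the tool apply_moves, never from a script. Its argument "rows" is a list of rows, each a list of 3 entries, a list of its own where there are three numbers: the turn, a rotation vector about the tool's x, y, z each as a share of pi/2 rad, from -1 to 1, then the shift along the tool's x, y, z each as a share of 150 mm, from -1 to 1, then the closure, from -1 (fully open) to 1 (shut). A call has 1 to 5 rows; each row is the pose to reach, as a shift and turn from the pose commanded when the call began, along the tool's axes at that moment; what a row does not reach only later rows make up. A row lasts 1/12 s, in which the tool goes at most 41.7 mm and 7.16 degrees, less where a joint would pass 70% of its speed; a pose out of reach is approached as far as the arm can. A call with a number of a shift or a turn outside -1 to 1 is refused whole. A call with a gripper value outside its range is refused whole. The fingers move at their own pace and stop on an object; the grip force is fixed at half the most. Time passes only in rows, so rows that repeat a pose let the fingers close. It gives the time, the measured TCP pose, the force, the opening and the grip force at its end, in the units of the state.
- readout.sense(): the state, without advancing time (a new reading comes with each control period).
- vision.get_image(name): name is "scene" or "top" or "wrist"; returns the picture (400x640x3 uint8, blue, green, red); there is no depth.
- vision.calibration(name): a dict with "K" (3x3 intrinsics, pixels), "dist" ([k1, k2, p1, p2, k3] as OpenCV has them; the pictures are not rectified), "R" (3x3) and "t" (3): a world point X has camera coordinates R X + t. Camera axes: x right, y down, z forward; pixel columns grow to the right and rows downward; lengths in mm; the calibration is good to about 2 mm. A picture is of the moment at which its call begins: read the wrist's pose just before it. calibration takes no time and is no camera call; for the wrist camera it gives the pose at the moment of the call.
- workorder.job_done(): hands the job in; it is judged then, once.
The state is a dict: "time": time; "qpos": joint angles; "joint_velocities": joint speeds; "tau": joint torques, N m; "eef_pos": TCP position; "tool_rot": TCP orientation; "contact_force": force on the tool from outside, world axes, zero at the start; "ft_torque": the same for the moment, N m; "width": finger opening in mm; "grasp_force": force on a finger pad.
Only numpy, scipy, OpenCV 4.12 (cv2) and the standard library are available. Lean on these libraries where they do the work, as an engineer would, in place of code of your own. Each camera call takes 0.05 s, during which the arm holds its last target. There are 200 camera calls.

## Working session

There is one attempt and no reset: what is moved stays moved. The work goes in short steps, Python scripts to look and compute and a tool call to move; the robot and the scene stay as the last step left them, time stands still between calls to the robot, and variables do not carry over. Pictures are saved under pics/ and viewed, at most 18 in all, crops included, and the job is handed in when it is done.

Besides the shell and the picture viewer there is one more tool, called after ">>>" in YAML: its name, and indented under it one key for each argument. apply_moves: Moves the arm, as the interface text tells. Shift numbers are shares of 150 mm and turn numbers shares of pi/2 rad, none past 1 either way. Its arguments: {"type":"object","properties":{"rows":{"type":"array"}},"required":["rows"]}

```bash
mkdir -p pics; ls; python3 - <<'E'
from station import readout, vision
import cv2
print(readout.sense())
for n in("scene","top"):
    im=vision.get_image(n); cv2.imwrite(f"pics/{n}0.png",im)
    c=vision.calibration(n); print(n,{k:__import__('numpy').round(v,3).tolist() for k,v in c.items()})
E
```

```text
pics
{'time': 0.0, 'qpos': array([-1.31249023e+00,  4.94184417e-01,  1.34616648e+00,  4.34635937e-05,
        1.30252469e+00, -9.55064735e-02]), 'joint_velocities': array([ 1.41965748e-03,  1.13783983e-03,  7.84266872e-04, -7.91064377e-05,
        2.04515312e-04,  1.00451751e-03]), 'tau': array([ 6.73737683e-03, -8.78805327e+01, -3.81855547e+01,  7.13725900e-02,
        5.32202376e-02, -1.10291146e-04]), 'eef_pos': array([ 216.51111157, -586.12388378,  404.12538257]), 'tool_rot': array([-6.41048073e-04,  9.84393663e-01,  1.75979270e-01, -3.12763862e-05]), 'contact_force': array([-0.31809722,  0.83886054, -0.27917358]), 'ft_torque': array([-0.00733404, -0.0170479 ,  0.06844609]), 'grasp_force': 0.0, 'width': 90.87015548493656}
scene {'K': [[499.529, 0.0, 312.822], [0.0, 499.529, 200.496], [0.0, 0.0, 1.0]], 'dist': [-0.094, 0.0, 0.0, 0.0, 0.0], 'R': [[-0.016, 1.0, 0.005], [0.819, 0.016, -0.574], [-0.574, -0.005, -0.819]], 't': [-2.259, -391.769, 1653.913]}
top {'K': [[364.441, 0.0, 318.097], [0.0, 364.441, 189.662], [0.0, 0.0, 1.0]], 'dist': [-0.057, 0.0, 0.0, 0.0, 0.0], 'R': [[-0.018, -1.0, -0.003], [-0.995, 0.019, -0.096], [0.096, 0.002, -0.995]], 't': [17.831, 520.318, 795.852]}
```

View pics/scene0.png

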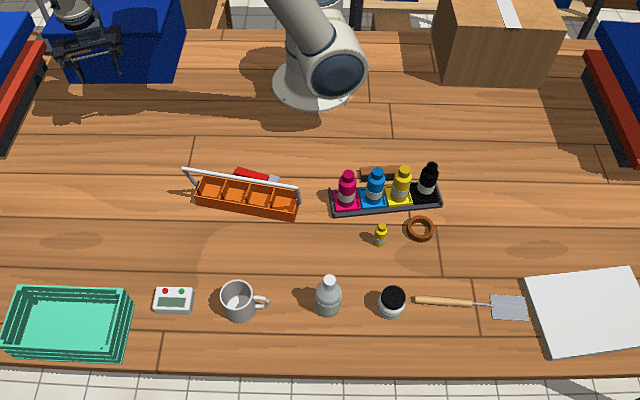

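View pics/top0.png

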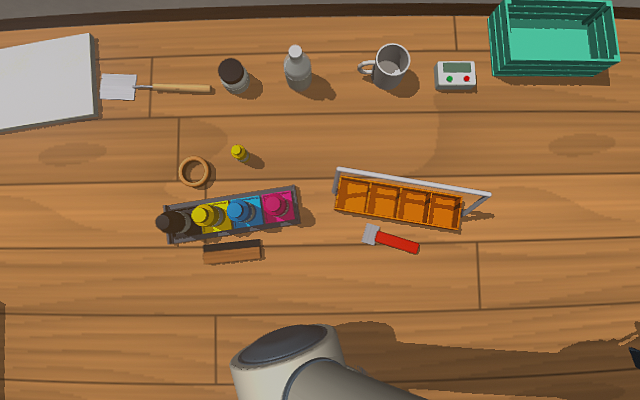

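Left to right from the robot (top view): black (172,222), yellow (205,215), cyan (240,210), magenta (278,206). There are two yellow bottles: the large one at (205,215) on the yellow saucer, and a small one at (238,152) with no saucer. The large one fits the description. I'll confirm that in an enlarged crop, which I'll also use for measuring.

```bash
python3 - <<'E'
import cv2
t=cv2.imread("pics/top0.png"); s=cv2.imread("pics/scene0.png")
f=lambda im,x,y,w,h,k:cv2.resize(im[y:y+h,x:x+w],None,fx=k,fy=k,interpolation=cv2.INTER_CUBIC)
cv2.imwrite("pics/tl.png",f(t,145,140,160,130,5))
cv2.imwrite("pics/tr.png",f(t,325,155,175,105,4.5))
cv2.imwrite("pics/sc.png",f(s,175,150,133,80,6))
E
```

```text
(no output)
```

View pics/tl.png

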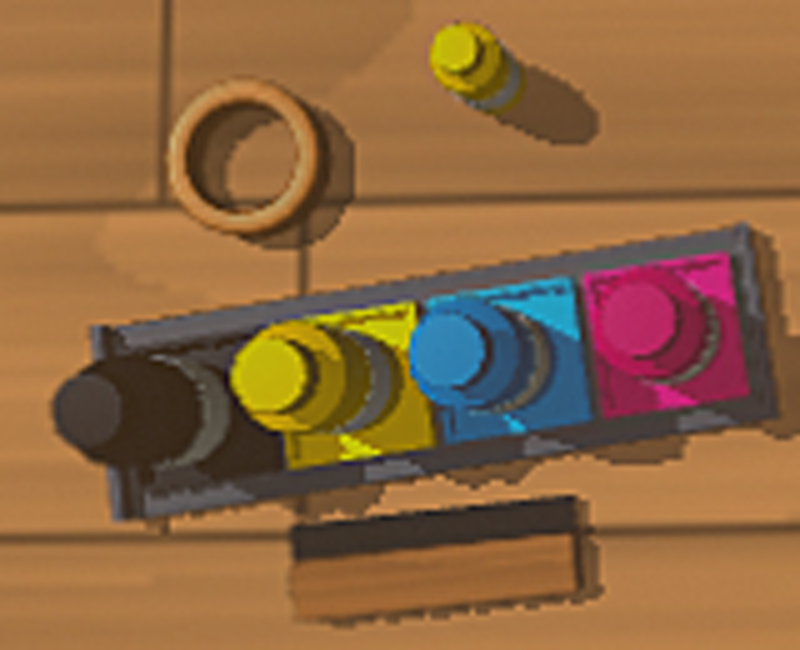

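View pics/tr.png

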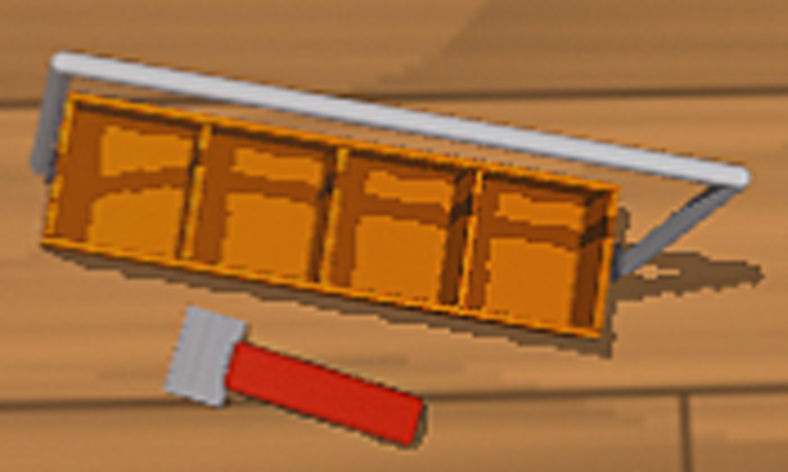

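View pics/sc.png

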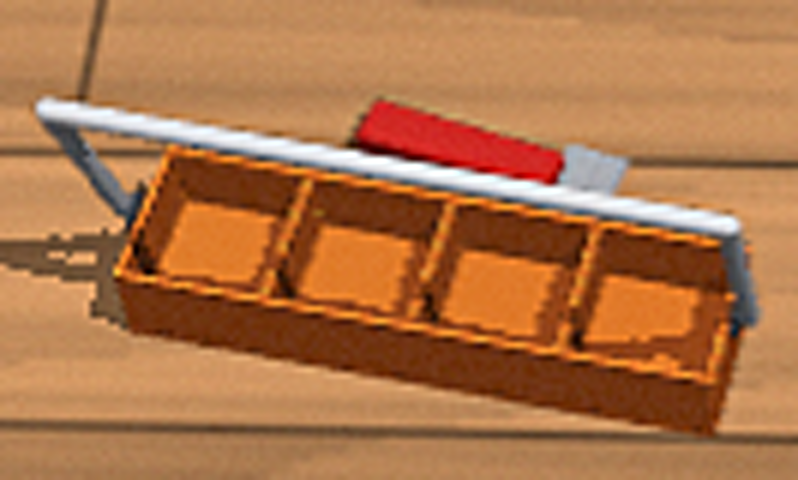

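The crop confirms it: the large yellow bottle (270,370) stands on the yellow saucer. The small one (455,50 in the crop) stands on bare wood, so it's the decoy. Next I'll fit the poses of the carrier, bail and row.

```bash
cat > h.py <<'E'
import numpy as np, cv2
from scipy.optimize import least_squares
from station import vision
C={n:{k:np.array(v) for k,v in vision.calibration(n).items()} for n in("top","scene")}
def proj(n,P,c=None):
    c=c or C[n]; return cv2.projectPoints(np.array(P,float).reshape(-1,3),cv2.Rodrigues(c["R"])[0],c["t"],c["K"],c["dist"])[0][:,0]
def W(p,L):
    c,s=np.cos(p[2]),np.sin(p[2]); L=np.array(L,float); return np.c_[p[0]+c*L[:,0]-s*L[:,1],p[1]+s*L[:,0]+c*L[:,1],L[:,2]]
E
python3 - <<'E'
from h import *
tr=lambda a:np.array(a)/4.5+[325,155]; sc=lambda a:np.array(a)/6+[175,150]; tl=lambda a:np.array(a)/5+[145,140]
rim=[[38,138,45],[38,-138,45],[-38,-138,45],[-38,138,45]]
obT=tr([[70,95],[617,187],[602,337],[42,243]])
SL=[[-38,-138,45],[38,-138,45],[38,138,45],[38,-138,0],[38,138,0]]
obS=sc([[172,150],[118,275],[718,380],[135,332],[713,433]])
f=lambda p:np.r_[(proj("top",W(p,rim))-obT).ravel(),(proj("scene",W(p,SL))-obS).ravel()]
r=least_squares(f,[400,-200,-.1],x_scale=[10,10,.1]); print("carrier",r.x,np.round(r.fun,1)); p=r.x
def bar(q):return W(p,[[115*np.sin(q),y,45+115*np.cos(q)] for y in(146,-146)])
g=lambda q:np.r_[(proj("top",bar(q[0]))-tr([[60,62],[742,177]])).ravel(),(proj("scene",bar(q[0]))-sc([[735,225],[45,107]])).ravel()]
b=least_squares(g,[.2]); print("bail",b.x,np.round(b.fun,1),bar(b.x[0]))
print("pockets",W(p,[[0,y,8] for y in(102,34,-34,-102)]))
# row: order +y..-y black,yellow,cyan,magenta at y=108,36,-36,-108
L=[];O=[]
def sq(y,cs,ob):
    for (a,bb),o in zip(cs,ob): L.append([33*a,y+33*bb,21]);O.append(o)
sq(-108,[(1,1),(1,-1),(-1,-1),(-1,1)],[[585,273],[733,253],[750,395],[598,418]])
sq(-36,[(1,-1),(-1,-1),(-1,1),(1,1)],[[575,277],[592,423],[443,442],[425,300]])
sq(36,[(1,-1),(-1,-1),(-1,1)],[[417,303],[435,447],[290,470]])
h=lambda p:(proj("top",W(p,L))-tl(O)).ravel()
r=least_squares(h,[420,150,.1],x_scale=[10,10,.1]);print("row saucers",r.x,np.round(r.fun,1))
cap=tl([[90,408],[270,370],[447,345],[640,315]])
CL=[[0,y,133] for y in(108,36,-36,-108)]
k=lambda p:(proj("top",W(p,CL))-cap).ravel()
r2=least_squares(k,[420,150,.1],x_scale=[10,10,.1]);print("row caps",r2.x,np.round(r2.fun,1))
print(W(r.x,CL)); print(W(r2.x,CL))
E
```

```text
carrier [ 4.87121007e+02 -1.67555912e+02 -1.83732974e-01] [-1.4 -0.9  0.1 -0.9 -1.  -0.1 -0.7  0.3 -1.1 -1.5 -1.2 -0.4 -0.9 -0.6
 -1.  -0.4  0.4 -0.1]
bail [0.29839791] [-0.6  0.1 -1.7 -0.4 -1.3 -0.7  0.2  0.2] [[ 547.0350673   -30.19020209  154.91800208]
 [ 493.68638097 -317.27541185  154.91800208]]
pockets [[ 505.75650719  -67.27272213    8.        ]
 [ 493.33284051 -134.12818194    8.        ]
 [ 480.90917383 -200.98364174    8.        ]
 [ 468.48550715 -267.83910155    8.        ]]
row saucers [4.68389549e+02 2.05611397e+02 1.35053101e-01] [-0.1  0.4 -0.9 -0.  -0.1  0.4  1.3  0.3 -0.7  0.  -0.1 -0.3  0.8  0.4
  0.5 -0.2 -0.5 -0.4 -0.2 -0.2 -0.  -0.4]
row caps [4.70096576e+02 2.05994689e+02 1.47432893e-01] [ 0.4 -0.7  0.2  0.9  0.9 -0.1 -1.4 -0.1]
[[453.84811297 312.62796915 133.        ]
 [463.54240384 241.28358798 133.        ]
 [473.2366947  169.93920681 133.        ]
 [482.93098557  98.59482563 133.        ]]
[[454.23144459 312.82304456 133.        ]
 [464.80819864 241.60414065 133.        ]
 [475.38495268 170.38523675 133.        ]
 [485.96170673  99.16633284 133.        ]]
```

```bash
cat > plan.py <<'E'
import sys, json, numpy as np
from scipy.spatial.transform import Rotation as Ro
from station import readout
def Rt(f):
    y=np.array([np.cos(f),np.sin(f),0]); z=np.array([0,0,-1.]); return np.c_[np.cross(y,z),y,z]
def plan(wps, start=None):
    """wps: (x,y,z,phi,step_mm) ; prints turn/shift/n per call, split to <=4 move rows + settle"""
    s=readout.sense(); w=s["tool_rot"]
    P,R=(np.array(s["eef_pos"]),Ro.from_quat([w[1],w[2],w[3],w[0]]).as_matrix()) if start is None else (np.array(start[:3],float),Rt(start[3]))
    for x,y,z,f,step in wps:
        T=np.array([x,y,z],float); RT=Rt(f)
        d=np.linalg.norm(T-P); a=np.linalg.norm(Ro.from_matrix(R.T@RT).as_rotvec())
        rows=max(d/step,np.degrees(a)/6.5,1); k=int(np.ceil(max(rows/4.6,np.abs(T-P).max()/145)))
        rv=Ro.from_matrix(R.T@RT).as_rotvec()
        P0,R0=P,R
        for i in range(1,k+1):
            Pi=P0+(T-P0)*i/k; Ri=R0@Ro.from_rotvec(rv*i/k).as_matrix()
            t=np.round(Ro.from_matrix(R.T@Ri).as_rotvec()/(np.pi/2),3); sh=np.round(R.T@(Pi-P)/150,3)
            print("turn",t.tolist(),"shift",sh.tolist(),"rows",int(np.ceil(rows/k)))
            P=P+R@sh*150; R=R@Ro.from_rotvec(t*np.pi/2).as_matrix()
    print("end",P.round(1))
def st():
    s=readout.sense(); w=s["tool_rot"]; y=Ro.from_quat([w[1],w[2],w[3],w[0]]).as_matrix()[:,1]
    print(round(s["time"],2),s["eef_pos"].round(1),"phi",round(np.arctan2(y[1],y[0]),4),"F",s["contact_force"].round(1),"w",round(s["width"],1),round(s["grasp_force"],1))
E
python3 - <<'E'
from plan import *
plan([(520.4,-173.8,404,-.184,38)])
E
```

```text
turn [-0.0, -0.0, -0.219] shift [0.951, -0.626, 0.001] rows 5
turn [-0.0, -0.0, -0.219] shift [1.106, -0.268, 0.001] rows 5
turn [-0.0, -0.001, -0.22] shift [1.132, 0.121, 0.002] rows 5
end [ 520.4 -173.8  403.9]
```

```bash
sed -i 's|np.abs(T-P).max()/145|d/145|' plan.py; python3 - <<'E'
from plan import *
plan([(520.4,-173.8,404,-.184,38)])
E
```

```text
turn [-0.0, -0.0, -0.164] shift [0.713, -0.469, 0.001] rows 4
turn [-0.0, -0.0, -0.165] shift [0.81, -0.272, 0.001] rows 4
turn [-0.0, -0.0, -0.164] shift [0.852, -0.056, 0.001] rows 4
turn [-0.0, -0.001, -0.165] shift [0.837, 0.163, 0.001] rows 4
end [ 520.3 -173.8  403.9]
```

>>> apply_moves:
  rows:
    - [[0,0,-0.164],[0.713,-0.469,0],-1]
    - [[0,0,-0.164],[0.713,-0.469,0],-1]
    - [[0,0,-0.164],[0.713,-0.469,0],-1]
    - [[0,0,-0.164],[0.713,-0.469,0],-1]

```text
time: 0.43
eef_pos: [295.1, -478.5, 404.4]
tool_rot: [-0.001, 0.953, 0.303, 0.001]
contact_force: [1.0, -1.1, 0.3]
width: 91.0
grasp_force: 0.0
```

>>> apply_moves:
  rows:
    - [[0,0,-0.165],[0.81,-0.272,0],-1]
    - [[0,0,-0.165],[0.81,-0.272,0],-1]
    - [[0,0,-0.165],[0.81,-0.272,0],-1]
    - [[0,0,-0.165],[0.81,-0.272,0],-1]

```text
time: 0.77
eef_pos: [371.1, -375.4, 404.5]
tool_rot: [-0.001, 0.906, 0.424, 0.001]
contact_force: [-0.2, 0.5, 0.4]
width: 91.3
grasp_force: 0.0
```

>>> apply_moves:
  rows:
    - [[0,0,-0.164],[0.852,-0.056,0],-1]
    - [[0,0,-0.164],[0.852,-0.056,0],-1]
    - [[0,0,-0.164],[0.852,-0.056,0],-1]
    - [[0,0,-0.164],[0.852,-0.056,0],-1]

```text
time: 1.1
eef_pos: [447.1, -272.4, 404.6]
tool_rot: [-0.001, 0.844, 0.536, 0.001]
contact_force: [-1.0, -0.8, -0.5]
width: 90.8
grasp_force: 0.0
```

>>> apply_moves:
  rows:
    - [[0,0,-0.165],[0.837,0.163,0],-1]
    - [[0,0,-0.165],[0.837,0.163,0],-1]
    - [[0,0,-0.165],[0.837,0.163,0],-1]
    - [[0,0,-0.165],[0.837,0.163,0],-1]
    - [[0,0,-0.165],[0.837,0.163,0],-1]

```text
time: 1.52
eef_pos: [521.3, -172.1, 404.4]
tool_rot: [-0.0, 0.768, 0.64, -0.0]
contact_force: [-0.2, -0.3, -0.2]
width: 91.0
grasp_force: 0.0
```

```bash
python3 - <<'E'
from plan import *
from station import vision
import cv2
st(); cv2.imwrite("pics/w1.png",vision.get_image("wrist"));c=vision.calibration("wrist")
from h import *
p=[487.1,-167.6,-.184]
q=.298
print(proj("",W(p,[[115*np.sin(q),y,45+115*np.cos(q)] for y in(50,0,-50)]+[[38,138,45],[38,-138,45],[-38,-138,45],[-38,138,45]]),c).round(0).tolist())
E
```

```text
1.52 [ 521.3 -172.1  404.4] phi -0.1807 F [-0.2 -0.3 -0.2] w 91.0 0.0
[[320.0, 157.0], [320.0, 217.0], [320.0, 270.0], [324.0, 58.0], [324.0, 286.0], [266.0, 286.0], [253.0, 58.0]]
```

View pics/w1.png

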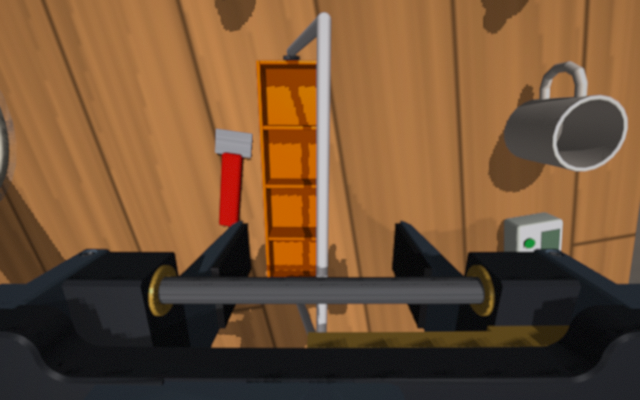

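The wrist view shows the bar at column 323, running midway between the fingers, with the predicted column at 320. The carrier rim's corner is at (258,62) against the predicted (253,58), so there is a small offset of about 4 mm. I'll pinch the bar now.

>>> apply_moves:
  rows:
    - [[0,0,0],[0,0,0.26],-1]
    - [[0,0,0],[0,0,0.5],-1]
    - [[0,0,0],[0,0,0.513],-1]
    - [[0,0,0],[0,0,0.513],1]
    - [[0,0,0],[0,0,0.513],1]

```text
time: 1.98
eef_pos: [520.4, -174.9, 329.1]
tool_rot: [0.0, 0.769, 0.639, 0.0]
contact_force: [-0.5, 0.5, 0.1]
width: 80.7
grasp_force: 0.0
```

>>> apply_moves:
  rows:
    - [[0,0,0],[0,0,0],1]
    - [[0,0,0],[0,0,0],1]
    - [[0,0,0],[0,0,0],1]
    - [[0,0,0],[0,0,0],1]
    - [[0,0,0],[0,0,0],1]

```text
time: 2.4
eef_pos: [520.4, -174.0, 328.3]
tool_rot: [0.0, 0.769, 0.639, 0.0]
contact_force: [-0.3, 0.0, -0.2]
width: 47.4
grasp_force: 0.0
```

>>> apply_moves:
  rows:
    - [[0,0,0],[0,0,0],1]
    - [[0,0,0],[0,0,0],1]
    - [[0,0,0],[0,0,0],1]
    - [[0,0,0],[0,0,0],1]
    - [[0,0,0],[0,0,0],1]

```text
time: 2.82
eef_pos: [520.4, -173.9, 327.7]
tool_rot: [-0.0, 0.769, 0.639, -0.0]
contact_force: [-0.4, 0.2, -0.2]
width: 14.1
grasp_force: 0.0
```

```bash
python3 - <<'E'
from plan import *
from h import *
from station import vision
st(); c=vision.calibration("wrist"); im=vision.get_image("wrist"); cv2.imwrite("pics/w2.png",im)
cv2.imwrite("pics/w2c.png",cv2.resize(im[:350,120:520],None,fx=1.7,fy=1.7))
E
```

```text
2.82 [ 520.4 -173.9  327.7] phi -0.1834 F [-0.4  0.2 -0.2] w 14.1 0.0
```

View pics/w2c.png

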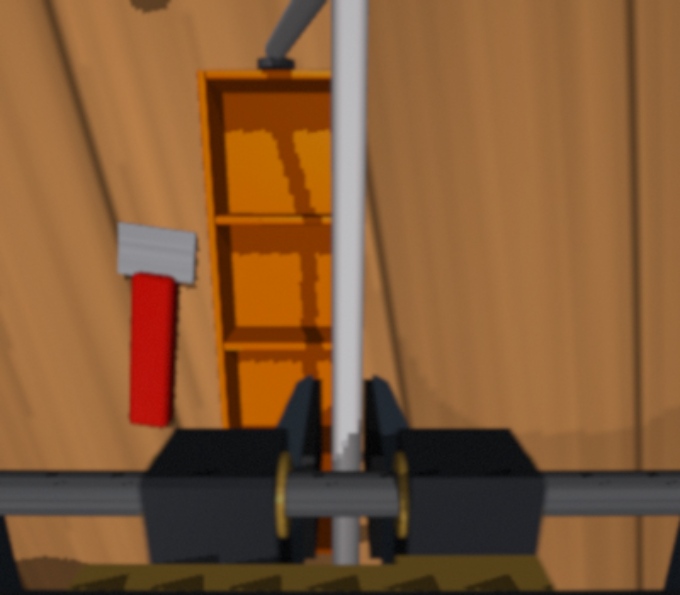

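The bar (crop column 350) sits between the nearly closed fingers. The carrier's left rim shows at crop (200,72), (215,219) and (224,345), and I'll use those points to refine the hinge position.

```bash
python3 - <<'E'
from plan import *
from h import *
c=vision.calibration("wrist"); p0=[487.1,-167.6,-.184]
L=[[-38,138,45],[-38,68,45],[-38,0,45]]; o=np.array([[200,72],[215,219],[224,345]])/1.7+[120,0]
f=lambda p:(proj("",W(p,L),c)-o).ravel()
print(f(p0).round(1)); r=least_squares(f,p0,x_scale=[10,10,.1]); print(r.x,r.fun.round(1))
r=least_squares(lambda d:f([d[0],d[1],-.184]),p0[:2]); print(r.x,r.fun.round(1))
E
```

```text
[-6.8 -1.1 -8.8  1.2 -8.2  1.3]
[ 4.95331514e+02 -1.68165784e+02 -1.66473114e-01] [ 0.3 -1.5 -0.8  0.8  0.5  1. ]
[ 493.91075879 -168.59135369] [ 1.7 -1.5 -1.   0.8 -0.9  1. ]
```

>>> apply_moves:
  rows:
    - [[0,0,0],[0,0,0],1]
    - [[0,0,0],[0,0,0],1]

```text
time: 3.03
eef_pos: [520.5, -174.0, 327.8]
tool_rot: [0.0, 0.769, 0.639, 0.0]
contact_force: [1.8, 0.7, 1.6]
width: 9.2
grasp_force: 30.0
```

Pinched at 9 mm, but the hinge position is uncertain by several mm. I'll loosen the fingers to about 20 mm and drag the bar along its arc with slack, then press it down from above.

>>> apply_moves:
  rows:
    - [[0,0,0],[0,0,0],0.56]
    - [[0,0,0],[0,0,0],0.56]
    - [[0,0,0],[0,0.09,0.02],0.56]
    - [[0,0,0],[0,0.175,0.065],0.56]
    - [[0,0,0],[0,0.24,0.1],0.56]

```text
time: 3.45
eef_pos: [556.8, -180.8, 312.3]
tool_rot: [0.0, 0.769, 0.639, 0.0]
contact_force: [-1.1, -0.6, 0.0]
width: 20.1
grasp_force: 0.6
```

>>> apply_moves:
  rows:
    - [[0,0,0],[0,0.062,0.05],0.56]
    - [[0,0,0],[0,0.117,0.106],0.56]
    - [[0,0,0],[0,0.17,0.16],0.56]
    - [[0,0,0],[0,0.21,0.22],0.56]
    - [[0,0,0],[0,0.251,0.29],0.56]

```text
time: 3.87
eef_pos: [593.3, -187.5, 268.2]
tool_rot: [-0.0, 0.769, 0.639, -0.0]
contact_force: [-1.3, -0.1, 1.7]
width: 19.6
grasp_force: 0.5
```

>>> apply_moves:
  rows:
    - [[0,0,0],[0,0.03,0.06],0.56]
    - [[0,0,0],[0,0.05,0.106],0.56]
    - [[0,0,0],[0,0.05,0.106],0.56]
    - [[0,0,0],[0,0.05,0.106],0.56]

```text
time: 4.2
eef_pos: [600.1, -188.7, 253.0]
tool_rot: [-0.0, 0.769, 0.639, -0.0]
contact_force: [-0.2, 0.3, 0.1]
width: 20.1
grasp_force: 0.0
```

```bash
python3 - <<'E'
from plan import *
from h import *
st(); im=vision.get_image("scene"); cv2.imwrite("pics/s3.png",im)
cv2.imwrite("pics/s3c.png",cv2.resize(im[100:260,150:350],None,fx=3.5,fy=3.5,interpolation=cv2.INTER_CUBIC))
E
```

```text
4.2 [ 600.1 -188.7  253. ] phi -0.1834 F [-0.2  0.3  0.1] w 20.1 0.0
```

View pics/s3c.png

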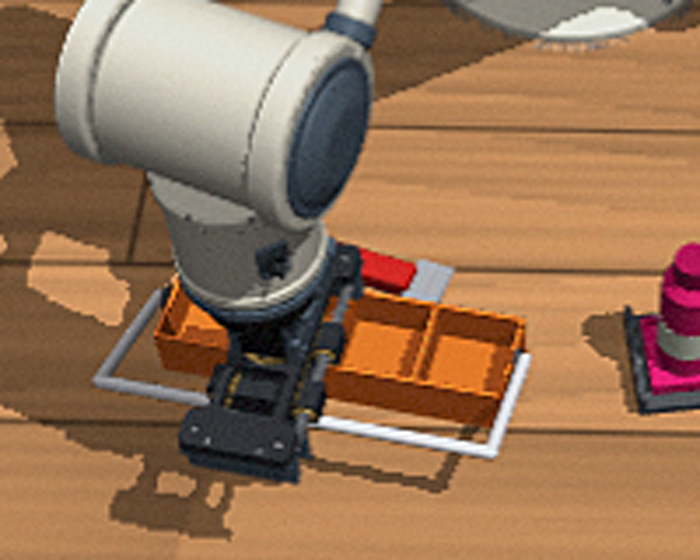

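The bar is dragged most of the way down (ends at crop (100,380) and (490,452)), with the fingers straddling it. Next I'll rise, close, and press from above.

>>> apply_moves:
  rows:
    - [[0,0,0],[0,0,-0.2],0.56]
    - [[0,0,0],[0,0,-0.37],0.56]
    - [[0,0,0],[0,-0.02,-0.37],1]
    - [[0,0,0],[0,-0.02,-0.37],1]
    - [[0,0,0],[0,-0.02,-0.37],1]

```text
time: 4.67
eef_pos: [596.9, -188.1, 309.0]
tool_rot: [0.0, 0.769, 0.639, 0.0]
contact_force: [-1.4, 0.4, 0.3]
width: 3.0
grasp_force: 0.0
```

>>> apply_moves:
  rows:
    - [[0,0,0],[0,0,0],1]
    - [[0,0,0],[0,0,0.1],1]
    - [[0,0,0],[0,0,0.2],1]
    - [[0,0,0],[0,0,0.28],1]
    - [[0,0,0],[0,0,0.34],1]

```text
time: 5.08
eef_pos: [596.9, -188.1, 256.1]
tool_rot: [-0.001, 0.769, 0.639, -0.0]
contact_force: [0.8, -0.1, 0.9]
width: 0.3
grasp_force: 0.5
```

>>> apply_moves:
  rows:
    - [[0,0,0],[0,0,0.013],1]
    - [[0,0,0],[0,0,0.027],1]
    - [[0,0,0],[0,0,0.027],1]

```text
time: 5.33
eef_pos: [597.2, -188.2, 253.6]
tool_rot: [-0.0, 0.769, 0.639, -0.0]
contact_force: [0.0, -0.5, -0.6]
width: 0.4
grasp_force: 0.0
```

>>> apply_moves:
  rows:
    - [[0,0,0],[0,0,0.013],1]
    - [[0,0,0],[0,0,0.026],1]
    - [[0,0,0],[0,0,0.026],1]

```text
time: 5.58
eef_pos: [597.3, -188.3, 250.0]
tool_rot: [0.0, 0.769, 0.639, 0.0]
contact_force: [-0.1, -0.3, 0.6]
width: 0.3
grasp_force: 0.0
```

>>> apply_moves:
  rows:
    - [[0,0,0],[0,0,0.007],1]
    - [[0,0,0],[0,0,0.007],1]

```text
time: 5.75
eef_pos: [597.3, -188.3, 249.1]
tool_rot: [0.0, 0.769, 0.639, 0.0]
contact_force: [0.4, -0.4, 2.7]
width: 0.6
grasp_force: 1.5
```

```bash
python3 - <<'E'
from plan import *
from h import *
st(); im=vision.get_image("scene"); cv2.imwrite("pics/s4.png",im)
cv2.imwrite("pics/s4c.png",cv2.resize(im[160:250,165:315],None,fx=5,fy=5,interpolation=cv2.INTER_CUBIC))
E
```

```text
5.75 [ 597.3 -188.3  249.1] phi -0.1834 F [ 0.4 -0.4  2.7] w 0.6 1.5
```

View pics/s4c.png

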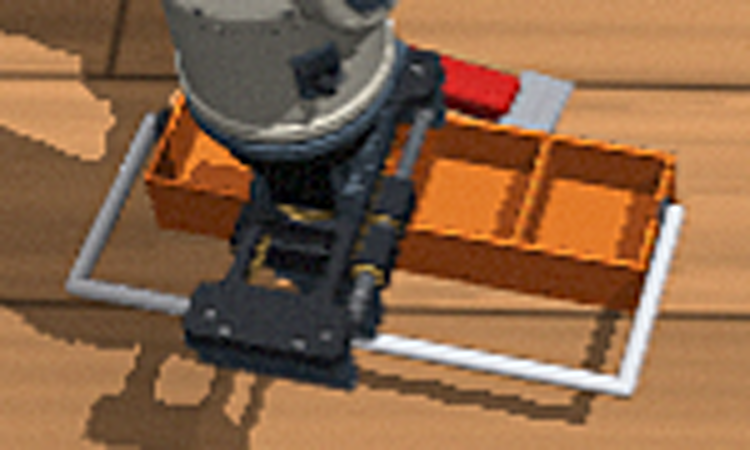

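The fingertips are on the bar, with ends at crop (75,285) and (628,388), and tip height is 58 mm, which matches the stop. I'll press slightly more and check that the force rises against the stop.

>>> apply_moves:
  rows:
    - [[0,0,0],[0,0,0.007],1]
    - [[0,0,0],[0,0,0.013],1]
    - [[0,0,0],[0,0,0.013],1]

```text
time: 6.05
eef_pos: [597.3, -188.2, 248.6]
tool_rot: [0.001, 0.769, 0.639, 0.0]
contact_force: [-7.0, 1.9, 26.6]
width: 0.6
grasp_force: 13.6
```

```bash
python3 - <<'E'
from plan import *
from h import *
st()
obs=np.array([[628,388],[75,285]])/5+[165,160]
for p in([487.1,-167.6,-.184],[490,-167.6,-.184],[494,-168.5,-.18]):
  print([ (proj("scene",W(p,[[115*np.sin(q),y,45+115*np.cos(q)] for y in(146,-146)]))-obs).round(1).tolist() for q in(1.3,1.4,1.5)])
E
```

```text
6.05 [ 597.3 -188.2  248.6] phi -0.1833 F [-7.   1.9 26.6] w 0.6 13.6
[[[-0.5, -7.2], [-1.2, -6.4]], [[-0.5, -4.0], [-0.6, -3.2]], [[-0.5, -1.2], [0.1, -0.3]]]
[[[-0.5, -6.2], [-1.4, -5.5]], [[-0.6, -3.0], [-0.8, -2.3]], [[-0.6, -0.2], [-0.0, 0.6]]]
[[[-0.7, -5.0], [-1.9, -4.0]], [[-0.8, -1.8], [-1.3, -0.8]], [[-0.8, 1.0], [-0.6, 2.1]]]
```

The force rose to 27 N against a hard stop, and the image fits q = 1.5 with the carrier at x≈489. The handle is fully down. Now I'll lift straight up and go over the row.

>>> apply_moves:
  rows:
    - [[0,0,0],[0,0,-0.1],1]
    - [[0,0,0],[0,0,-0.35],1]
    - [[0,0,0],[0,0,-0.6],-1]
    - [[0,0,0],[0,0,-0.85],-1]
    - [[0,0,0],[0,0,-1],-1]

```text
time: 6.47
eef_pos: [597.4, -188.3, 400.9]
tool_rot: [0.002, 0.769, 0.639, 0.001]
contact_force: [1.5, -0.2, 0.2]
width: 17.4
grasp_force: 0.0
```

```bash
python3 - <<'E'
from plan import *
from h import *
st()
print(W([469.5,205.8,.14],[[0,y,260] for y in(108,36,-36,-108)]).round(1))
print(W([489.5,-167.8,-.182],[[0,y,255] for y in(102,34,-34,-102)]).round(1))
plan([(454.5,312.7,398,.14,38)])
E
```

```text
6.47 [ 597.4 -188.3  400.9] phi -0.1834 F [ 1.5 -0.2  0.2] w 17.4 0.0
[[454.4 312.7 260. ]
 [464.5 241.4 260. ]
 [474.5 170.2 260. ]
 [484.6  98.9 260. ]]
[[ 508.   -67.5  255. ]
 [ 495.7 -134.4  255. ]
 [ 483.3 -201.2  255. ]
 [ 471.  -268.1  255. ]]
turn [0.001, 0.0, -0.051] shift [0.778, -0.386, 0.003] rows 4
turn [0.0, 0.0, -0.052] shift [0.806, -0.323, 0.003] rows 4
turn [0.001, 0.001, -0.051] shift [0.829, -0.256, 0.004] rows 4
turn [0.0, -0.0, -0.052] shift [0.848, -0.189, 0.005] rows 4
end [454.5 312.7 398. ]
```

>>> apply_moves:
  rows:
    - [[0,0,-0.051],[0.778,-0.386,0],-1]
    - [[0,0,-0.051],[0.778,-0.386,0],-1]
    - [[0,0,-0.051],[0.778,-0.386,0],-1]
    - [[0,0,-0.051],[0.778,-0.386,0],-1]

```text
time: 6.8
eef_pos: [559.3, -58.1, 397.0]
tool_rot: [-0.001, 0.742, 0.671, -0.0]
contact_force: [0.4, -0.4, -0.7]
width: 44.2
grasp_force: 0.0
```

>>> apply_moves:
  rows:
    - [[0,0,-0.052],[0.806,-0.323,0],-1]
    - [[0,0,-0.052],[0.806,-0.323,0],-1]
    - [[0,0,-0.052],[0.806,-0.323,0],-1]
    - [[0,0,-0.052],[0.806,-0.323,0],-1]

```text
time: 7.13
eef_pos: [523.6, 67.0, 396.9]
tool_rot: [-0.001, 0.714, 0.7, -0.0]
contact_force: [0.7, -0.2, -0.2]
width: 71.1
grasp_force: 0.0
```

>>> apply_moves:
  rows:
    - [[0,0,-0.051],[0.829,-0.256,0],-1]
    - [[0,0,-0.051],[0.829,-0.256,0],-1]
    - [[0,0,-0.051],[0.829,-0.256,0],-1]
    - [[0,0,-0.051],[0.829,-0.256,0],-1]

```text
time: 7.47
eef_pos: [488.1, 192.1, 397.0]
tool_rot: [-0.001, 0.685, 0.729, 0.0]
contact_force: [-0.1, 0.2, -0.3]
width: 90.8
grasp_force: 0.0
```

>>> apply_moves:
  rows:
    - [[0,0,-0.052],[0.848,-0.189,0],-1]
    - [[0,0,-0.052],[0.848,-0.189,0],-1]
    - [[0,0,-0.052],[0.848,-0.189,0],-1]
    - [[0,0,-0.052],[0.848,-0.189,0],-1]
    - [[0,0,-0.052],[0.848,-0.189,0],-1]

```text
time: 7.88
eef_pos: [453.4, 314.9, 396.7]
tool_rot: [-0.0, 0.655, 0.756, -0.0]
contact_force: [-0.5, -0.1, 0.7]
width: 91.3
grasp_force: 0.0
```

```bash
python3 - <<'E'
from plan import *
from h import *
st(); c=vision.calibration("wrist"); im=vision.get_image("wrist"); cv2.imwrite("pics/w5.png",im)
print(proj("",W([469.5,205.8,.14],[[0,y,133] for y in(108,36,-36,-108)]),c).round(0).tolist())
plan([(454.5,312.7,260,.14,38)])
E
```

```text
7.88 [453.4 314.9 396.7] phi 0.1437 F [-0.5 -0.1  0.7] w 91.3 0.0
[[321.0, 213.0], [320.0, 285.0], [320.0, 346.0], [320.0, 399.0]]
turn [-0.0, 0.0, 0.002] shift [-0.005, 0.003, 0.911] rows 4
end [454.5 312.8 260.1]
```

View pics/w5.png

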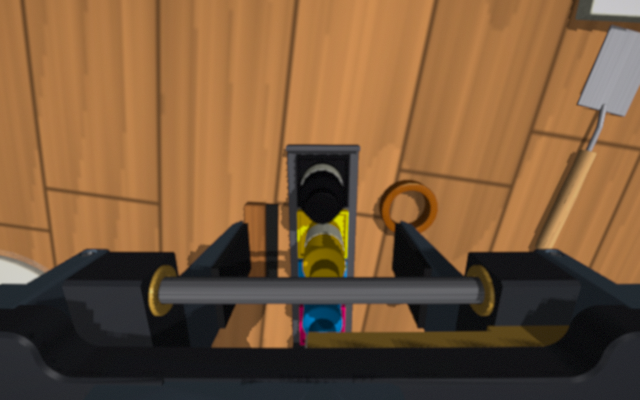

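The black bottle's cap is near (323,205), predicted at (321,213). It is centred between the fingers. I'll brighten a crop to pin down its position along the row.

```bash
python3 - <<'E'
import cv2,numpy as np
im=cv2.imread("pics/w5.png")[140:260,270:380]
im=(255*(im/255.)**.45).astype('uint8')
cv2.imwrite("pics/w5c.png",cv2.resize(im,None,fx=5,fy=5,interpolation=cv2.INTER_CUBIC))
E
```

```text
(no output)
```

View pics/w5c.png

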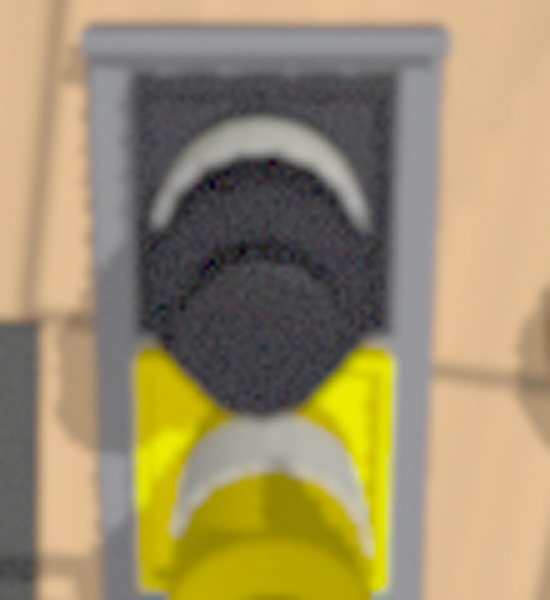

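The cap centre is at (322,208), within about 4 mm of the prediction, and the TCP is already nearly over it. Descend and grip.

>>> apply_moves:
  rows:
    - [[0,0,0],[0,0,0.25],-1]
    - [[0,0,0],[0,0,0.5],-1]
    - [[0,0,0],[0,0,0.72],-1]
    - [[0,0,0],[0,0,0.88],-1]
    - [[0,0,0],[0,0,0.905],-1]

```text
time: 8.35
eef_pos: [453.8, 310.8, 257.6]
tool_rot: [-0.001, 0.656, 0.754, -0.003]
contact_force: [-0.8, 0.3, -0.7]
width: 91.1
grasp_force: 0.0
```

>>> apply_moves:
  rows:
    - [[0,0,0],[0,0,0],0]
    - [[0,0,0],[0,0,0],0]
    - [[0,0,0],[0,0,0],0]
    - [[0,0,0],[0,0,0],0.5]
    - [[0,0,0],[0,0,0],0.5]

```text
time: 8.77
eef_pos: [454.7, 312.9, 262.4]
tool_rot: [0.0, 0.656, 0.755, 0.001]
contact_force: [-0.3, 0.9, -0.6]
width: 61.3
grasp_force: 0.0
```

>>> apply_moves:
  rows:
    - [[0,0,0],[0,0,0],0.5]
    - [[0,0,0],[0,0,0],0.5]
    - [[0,0,0],[0,0,0],0.5]
    - [[0,0,0],[0,0,0],0.5]

```text
time: 9.1
eef_pos: [454.4, 312.9, 261.5]
tool_rot: [0.0, 0.656, 0.755, 0.0]
contact_force: [-2.0, 0.3, 7.8]
width: 45.1
grasp_force: 30.0
```

```bash
python3 - <<'E'
from plan import *
st()
x,y=(507.7,-66.6)
s=readout.sense()["eef_pos"]
plan([(s[0],s[1],400,.1437,38),(x,y,400,-.182,38),(x,y,275,-.182,38)])
E
```

```text
9.1 [454.4 312.9 261.5] phi 0.1403 F [-2.   0.3  7.8] w 45.1 30.0
turn [0.0, -0.0, -0.002] shift [0.0, 0.0, -0.923] rows 4
turn [0.0, -0.0, 0.069] shift [-0.852, -0.003, -0.0] rows 4
turn [0.0, -0.0, 0.069] shift [-0.846, 0.089, -0.0] rows 4
turn [0.0, -0.0, 0.069] shift [-0.833, 0.18, -0.001] rows 4
turn [0.0, -0.0, 0.0] shift [-0.0, -0.0, 0.834] rows 4
end [507.8 -66.6 275. ]
```

Gripped at 45 mm width. Carry to the left pocket, stopping short of the floor.

>>> apply_moves:
  rows:
    - [[0,0,0],[0,0,-0.1],0.5]
    - [[0,0,0],[0,0,-0.35],0.5]
    - [[0,0,0],[0,0,-0.6],0.5]
    - [[0,0,0],[0,0,-0.85],0.5]
    - [[0,0,0],[0,0,-0.923],0.5]

```text
time: 9.52
eef_pos: [454.9, 313.2, 404.8]
tool_rot: [0.001, 0.656, 0.755, 0.003]
contact_force: [1.0, 0.9, -1.1]
width: 45.4
grasp_force: 30.0
```

>>> apply_moves:
  rows:
    - [[0,0,0.01],[-0.12,0,0],0.5]
    - [[0,0,0.025],[-0.3,0,0],0.5]
    - [[0,0,0.04],[-0.5,0,0],0.5]
    - [[0,0,0.055],[-0.7,0,0],0.5]
    - [[0,0,0.069],[-0.852,-0.003,0],0.5]

```text
time: 9.93
eef_pos: [471.7, 184.4, 399.5]
tool_rot: [-0.0, 0.696, 0.718, -0.0]
contact_force: [0.0, 0.5, -2.2]
width: 45.5
grasp_force: 30.0
```

>>> apply_moves:
  rows:
    - [[0,0,0.014],[-0.17,0.018,0],0.5]
    - [[0,0,0.028],[-0.34,0.036,0],0.5]
    - [[0,0,0.042],[-0.51,0.054,0],0.5]
    - [[0,0,0.055],[-0.68,0.071,0],0.5]
    - [[0,0,0.069],[-0.846,0.089,0],0.5]

```text
time: 10.35
eef_pos: [489.0, 58.5, 399.5]
tool_rot: [-0.0, 0.734, 0.679, -0.0]
contact_force: [1.3, -0.2, -2.4]
width: 45.4
grasp_force: 30.0
```

>>> apply_moves:
  rows:
    - [[0,0,0.018],[-0.22,0.047,0],0.5]
    - [[0,0,0.036],[-0.44,0.095,0],0.5]
    - [[0,0,0.055],[-0.66,0.143,0],0.5]
    - [[0,0,0.069],[-0.84,0.18,0],0.5]
    - [[0,0,0.069],[-0.84,0.18,0],0.5]

```text
time: 10.77
eef_pos: [507.0, -71.9, 399.5]
tool_rot: [0.001, 0.771, 0.637, -0.0]
contact_force: [-0.5, 0.3, -2.5]
width: 45.2
grasp_force: 30.0
```

>>> apply_moves:
  rows:
    - [[0,0,0],[0,0,0.1],0.5]
    - [[0,0,0],[0,0,0.3],0.5]
    - [[0,0,0],[0,0,0.5],0.5]
    - [[0,0,0],[0,0,0.6],0.5]
    - [[0,0,0],[0,0,0.6],0.5]

```text
time: 11.18
eef_pos: [505.3, -67.5, 306.7]
tool_rot: [-0.002, 0.769, 0.639, -0.002]
contact_force: [-1.3, 0.3, -3.2]
width: 45.2
grasp_force: 30.0
```

```bash
python3 - <<'E'
from plan import *
from h import *
st(); a=vision.get_image("scene")
cv2.imwrite("pics/s6c.png",cv2.resize(a[110:240,160:360],None,fx=4,fy=4,interpolation=cv2.INTER_CUBIC))
E
```

```text
11.18 [505.3 -67.5 306.7] phi -0.1848 F [-1.3  0.3 -3.2] w 45.2 30.0
```

View pics/s6c.png

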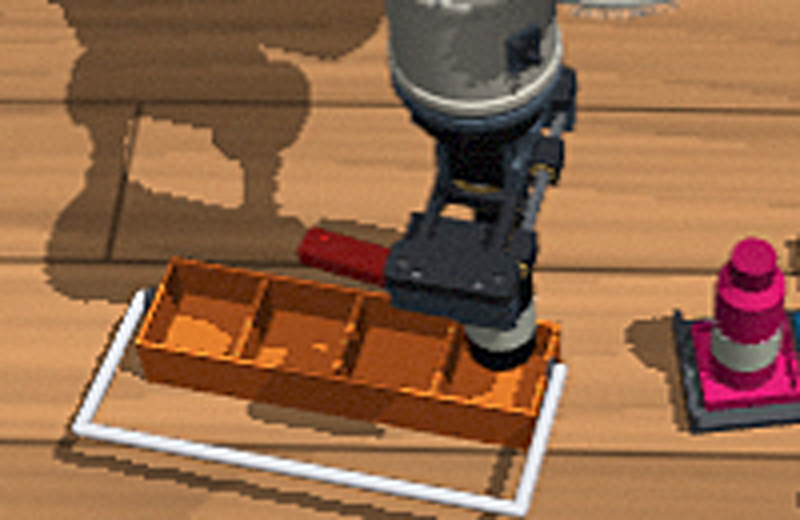

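The black bottle hangs over the leftmost pocket (crop (502,350)), and the handle is down (bar ends (78,430) and (525,508)). With the rim in clear view, I'll refit the carrier and check the bottle's alignment.

```bash
python3 - <<'E'
from plan import *
from h import *
sc=lambda a:np.array(a)/4+[160,110]
q=1.5
L=[[-38,-138,45],[38,-138,45],[38,138,45],[-38,138,45]]+[[115*np.sin(q),y,45+115*np.cos(q)] for y in(-146,146)]
o=sc([[175,258],[137,345],[532,415],[560,325],[78,430],[525,508]])
f=lambda p:(proj("scene",W(p,L))-o).ravel()
r=least_squares(f,[489,-168,-.18],x_scale=[10,10,.1]);print(r.x,r.fun.round(1))
print("pocket0",W(r.x,[[0,102,8]]))
print("bottle bottom pred crop",(proj("scene",[[505.3,-67.5,58],[509,-67.5,58]])-[160,110])*4)
im=cv2.cvtColor(vision.get_image("top"),cv2.COLOR_BGR2HSV)
cv2.imwrite("pics/t7.png",cv2.resize(vision.get_image("top")[140:260,320:520],None,fx=4,fy=4,interpolation=cv2.INTER_CUBIC))
E
```

```text
[ 4.90113216e+02 -1.66451315e+02 -1.86897396e-01] [-0.9 -0.3 -0.6 -0.1  1.1  0.1  0.4 -0.5  0.8 -0.  -0.9  0.6]
pocket0 [[509.06596086 -66.22759746   8.        ]]
bottle bottom pred crop [[493.77083169 343.23697929]
 [493.49166334 347.80985042]]
```

View pics/t7.png

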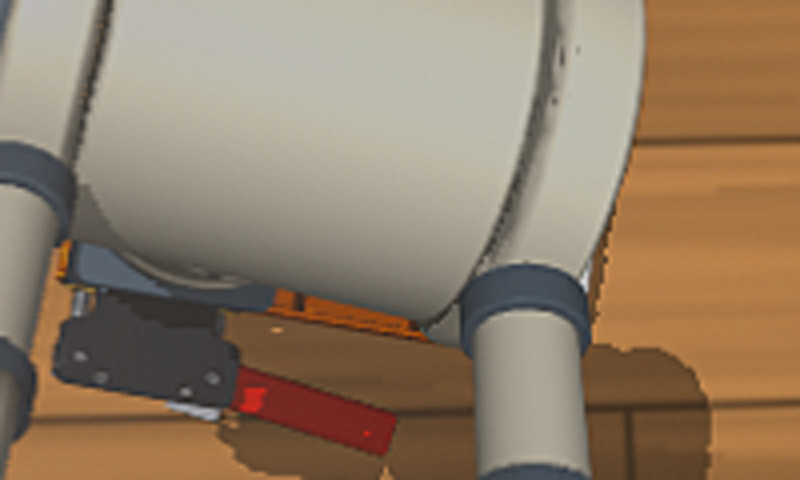

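The carrier now fits at (490,-167,-0.186). The bottle sits about 4 mm too far along +y, consistent with the wrist view, and about 3 mm short in x. I'll correct both and lower gently.

```bash
python3 - <<'E'
from plan import *
st(); plan([(508,-70.5,285,-.186,30),(508,-70.5,261,-.186,30)])
E
```

```text
11.33 [506.8 -67.8 310.5] phi -0.1848 F [ 0.1 -0.4 -1.9] w 45.4 30.0
turn [0.001, 0.0, 0.001] shift [-0.016, 0.011, 0.17] rows 1
turn [-0.0, 0.0, -0.0] shift [0.0, 0.0, 0.16] rows 1
end [508.  -70.5 261. ]
```

>>> apply_moves:
  rows:
    - [[0,0,0],[-0.016,0.011,0.06],0.5]
    - [[0,0,0],[-0.016,0.011,0.12],0.5]
    - [[0,0,0],[-0.016,0.011,0.18],0.5]
    - [[0,0,0],[-0.016,0.011,0.24],0.5]
    - [[0,0,0],[-0.016,0.011,0.3],0.5]

```text
time: 11.75
eef_pos: [507.5, -70.5, 263.6]
tool_rot: [-0.0, 0.769, 0.639, -0.0]
contact_force: [0.4, -0.3, -3.0]
width: 45.3
grasp_force: 30.0
```

>>> apply_moves:
  rows:
    - [[0,0,0],[0,0,0.02],0.5]
    - [[0,0,0],[0,0,0.03],0.5]
    - [[0,0,0],[0,0,0.03],0.5]
    - [[0,0,0],[0,0,0.03],0.5]

```text
time: 12.08
eef_pos: [507.7, -70.6, 260.2]
tool_rot: [0.0, 0.769, 0.639, 0.0]
contact_force: [-0.2, -1.0, -2.7]
width: 45.6
grasp_force: 30.0
```

>>> apply_moves:
  rows:
    - [[0,0,0],[0,0,0.007],0.5]
    - [[0,0,0],[0,0,0.014],0.5]
    - [[0,0,0],[0,0,0.014],0.5]

```text
time: 12.33
eef_pos: [507.6, -70.6, 258.1]
tool_rot: [0.0, 0.769, 0.639, 0.0]
contact_force: [0.8, -1.0, -1.9]
width: 45.6
grasp_force: 30.0
```

>>> apply_moves:
  rows:
    - [[0,0,0],[0,0,0.006],0.5]
    - [[0,0,0],[0,0,0.006],0.5]

```text
time: 12.5
eef_pos: [507.6, -70.6, 257.1]
tool_rot: [0.0, 0.769, 0.639, 0.0]
contact_force: [0.3, 0.9, -2.6]
width: 45.5
grasp_force: 30.0
```

>>> apply_moves:
  rows:
    - [[0,0,0],[0,0,0.005],0.5]
    - [[0,0,0],[0,0,0.005],0.5]

```text
time: 12.67
eef_pos: [507.7, -70.6, 256.6]
tool_rot: [0.0, 0.769, 0.639, 0.0]
contact_force: [-0.7, 0.0, 2.3]
width: 45.6
grasp_force: 30.0
```

Touchdown at 256.6, as predicted. Release and go on to yellow.

>>> apply_moves:
  rows:
    - [[0,0,0],[0,0,0],-0.8]
    - [[0,0,0],[0,0,0],-0.8]
    - [[0,0,0],[0,0,0],-0.8]
    - [[0,0,0],[0,0,0],-0.8]
    - [[0,0,0],[0,0,0],-0.8]

```text
time: 13.08
eef_pos: [507.7, -70.6, 256.4]
tool_rot: [0.0, 0.769, 0.639, 0.0]
contact_force: [-0.3, -0.3, 0.0]
width: 75.9
grasp_force: 0.0
```

>>> apply_moves:
  rows:
    - [[0,0,0],[0,0,-0.15],-1]
    - [[0,0,0],[0,0,-0.4],-1]
    - [[0,0,0],[0,0,-0.65],-1]
    - [[0,0,0],[0,0,-0.9],-1]
    - [[0,0,0],[0,0,-0.95],-1]

```text
time: 13.5
eef_pos: [508.5, -70.7, 404.4]
tool_rot: [0.003, 0.769, 0.639, 0.002]
contact_force: [1.9, -0.3, 0.6]
width: 91.0
grasp_force: 0.0
```

```bash
python3 - <<'E'
from plan import *
st(); plan([(464.1,244.4,398,.14,38)])
E
```

```text
13.5 [508.5 -70.7 404.4] phi -0.1849 F [ 1.9 -0.3  0.6] w 91.0 0.0
turn [0.002, 0.0, -0.069] shift [0.67, -0.226, 0.012] rows 3
turn [0.001, 0.001, -0.069] shift [0.691, -0.152, 0.013] rows 3
turn [0.002, 0.0, -0.069] shift [0.703, -0.076, 0.014] rows 3
end [464.1 244.4 398. ]
```

>>> apply_moves:
  rows:
    - [[0,0,-0.069],[0.67,-0.226,0],-1]
    - [[0,0,-0.069],[0.67,-0.226,0],-1]
    - [[0,0,-0.069],[0.67,-0.226,0],-1]

```text
time: 13.75
eef_pos: [491.8, 36.9, 399.1]
tool_rot: [-0.0, 0.734, 0.68, 0.0]
contact_force: [1.1, -0.2, 0.0]
width: 91.3
grasp_force: 0.0
```

>>> apply_moves:
  rows:
    - [[0,0,-0.069],[0.691,-0.152,0],-1]
    - [[0,0,-0.069],[0.691,-0.152,0],-1]
    - [[0,0,-0.069],[0.691,-0.152,0],-1]

```text
time: 14.0
eef_pos: [477.0, 142.6, 398.9]
tool_rot: [-0.0, 0.695, 0.719, 0.0]
contact_force: [-0.4, 0.0, 0.2]
width: 91.1
grasp_force: 0.0
```

>>> apply_moves:
  rows:
    - [[0,0,-0.069],[0.703,-0.076,0],-1]
    - [[0,0,-0.069],[0.703,-0.076,0],-1]
    - [[0,0,-0.069],[0.703,-0.076,0],-1]
    - [[0,0,-0.069],[0.703,-0.076,0],-1]
    - [[0,0,-0.069],[0.703,-0.076,0],-1]

```text
time: 14.42
eef_pos: [462.8, 245.6, 398.7]
tool_rot: [-0.0, 0.655, 0.756, -0.0]
contact_force: [0.3, -0.4, 0.8]
width: 91.1
grasp_force: 0.0
```

```bash
python3 - <<'E'
from plan import *
from h import *
st(); c=vision.calibration("wrist"); im=vision.get_image("wrist"); cv2.imwrite("pics/w8.png",im)
# top camera, unobstructed measurement of bottles by colour too
g=np.array([[0,y,133] for y in(36,-36,-108)])
print("wrist pred",proj("",W([469.5,205.8,.14],g),c).round(0).tolist())
cv2.imwrite("pics/w8c.png",cv2.resize(im[140:300,230:410],None,fx=3.5,fy=3.5,interpolation=cv2.INTER_CUBIC))
plan([(464.1,244.4,260,.14,38)])
E
```

```text
14.42 [462.8 245.6 398.7] phi 0.1426 F [ 0.3 -0.4  0.8] w 91.1 0.0
wrist pred [[321.0, 215.0], [321.0, 285.0], [321.0, 346.0]]
turn [-0.0, 0.0, 0.001] shift [-0.003, 0.007, 0.925] rows 4
end [464.1 244.3 260. ]
```

View pics/w8c.png

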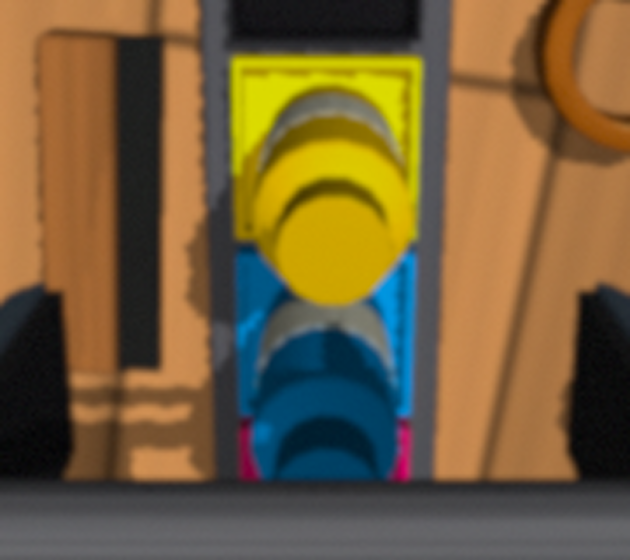

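The yellow cap centre is at (325,211), predicted (321,215), so the bottle is about 3 mm further along the row, which the target already includes. Descend and grip.

>>> apply_moves:
  rows:
    - [[0,0,0],[0,0.01,0.25],-1]
    - [[0,0,0],[0,0.01,0.5],-1]
    - [[0,0,0],[0,0.01,0.72],-1]
    - [[0,0,0],[0,0.01,0.88],-1]
    - [[0,0,0],[0,0.01,0.92],-1]

```text
time: 14.88
eef_pos: [464.0, 243.2, 257.6]
tool_rot: [-0.001, 0.656, 0.754, -0.002]
contact_force: [-0.3, -0.7, -0.4]
width: 91.5
grasp_force: 0.0
```

>>> apply_moves:
  rows:
    - [[0,0,0],[0,0,0],0]
    - [[0,0,0],[0,0,0],0]
    - [[0,0,0],[0,0,0],0]
    - [[0,0,0],[0,0,0],0.5]
    - [[0,0,0],[0,0,0],0.5]

```text
time: 15.3
eef_pos: [465.1, 244.9, 262.1]
tool_rot: [0.001, 0.656, 0.755, 0.001]
contact_force: [0.2, 0.2, 0.6]
width: 60.9
grasp_force: 0.0
```

>>> apply_moves:
  rows:
    - [[0,0,0],[0,0,0],0.5]
    - [[0,0,0],[0,0,0],0.5]
    - [[0,0,0],[0,0,0],0.5]
    - [[0,0,0],[0,0,0],0.5]

```text
time: 15.63
eef_pos: [464.9, 244.9, 261.2]
tool_rot: [0.0, 0.656, 0.755, 0.0]
contact_force: [0.1, -0.6, 6.7]
width: 45.4
grasp_force: 30.0
```

```bash
python3 - <<'E'
from plan import *
from h import *
st()
print(W([490,-166.8,-.186],[[0,y,255] for y in(102,34,-34,-102)]).round(1))
x,y=W([490,-166.8,-.186],[[0,34,0]])[0][:2]
s=readout.sense()["eef_pos"]
plan([(s[0],s[1],400,.14,38),(x,y,400,-.186,28),(x,y,s[2]-5,-.186,38)])
E
```

```text
15.63 [464.9 244.9 261.2] phi 0.1403 F [ 0.1 -0.6  6.7] w 45.4 30.0
[[ 508.9  -66.6  255. ]
 [ 496.3 -133.4  255. ]
 [ 483.7 -200.2  255. ]
 [ 471.1 -267.   255. ]]
turn [0.0, -0.0, 0.0] shift [0.0, 0.001, -0.925] rows 4
turn [0.0, -0.0, 0.069] shift [-0.842, -0.049, -0.0] rows 5
turn [0.0, -0.0, 0.069] shift [-0.842, 0.043, -0.001] rows 5
turn [0.0, -0.0, 0.07] shift [-0.833, 0.134, 0.0] rows 5
turn [0.0, -0.0, -0.0] shift [-0.0, -0.0, 0.959] rows 4
end [ 496.4 -133.3  256.2]
```

>>> apply_moves:
  rows:
    - [[0,0,0],[0,0,-0.1],0.5]
    - [[0,0,0],[0,0,-0.35],0.5]
    - [[0,0,0],[0,0,-0.6],0.5]
    - [[0,0,0],[0,0,-0.85],0.5]
    - [[0,0,0],[0,0,-0.925],0.5]

```text
time: 16.05
eef_pos: [465.3, 245.1, 404.6]
tool_rot: [0.001, 0.656, 0.755, 0.003]
contact_force: [1.3, 1.1, -0.3]
width: 45.1
grasp_force: 29.9
```

>>> apply_moves:
  rows:
    - [[0,0,0.01],[-0.12,-0.007,0],0.5]
    - [[0,0,0.025],[-0.3,-0.017,0],0.5]
    - [[0,0,0.04],[-0.5,-0.03,0],0.5]
    - [[0,0,0.055],[-0.68,-0.04,0],0.5]
    - [[0,0,0.069],[-0.842,-0.049,0],0.5]

```text
time: 16.47
eef_pos: [474.8, 117.3, 399.5]
tool_rot: [-0.0, 0.696, 0.718, -0.0]
contact_force: [0.2, -0.1, -1.9]
width: 45.3
grasp_force: 29.9
```

>>> apply_moves:
  rows:
    - [[0,0,0.014],[-0.17,0.009,0],0.5]
    - [[0,0,0.028],[-0.34,0.018,0],0.5]
    - [[0,0,0.042],[-0.51,0.026,0],0.5]
    - [[0,0,0.055],[-0.68,0.035,0],0.5]
    - [[0,0,0.069],[-0.842,0.043,0],0.5]

```text
time: 16.88
eef_pos: [485.3, -8.6, 399.5]
tool_rot: [-0.0, 0.734, 0.679, -0.0]
contact_force: [0.5, 0.3, -2.5]
width: 45.2
grasp_force: 29.9
```

>>> apply_moves:
  rows:
    - [[0,0,0.018],[-0.22,0.035,0],0.5]
    - [[0,0,0.036],[-0.44,0.07,0],0.5]
    - [[0,0,0.055],[-0.66,0.106,0],0.5]
    - [[0,0,0.07],[-0.833,0.134,0],0.5]
    - [[0,0,0.07],[-0.833,0.134,0],0.5]

```text
time: 17.3
eef_pos: [496.4, -137.4, 399.5]
tool_rot: [0.001, 0.771, 0.636, -0.0]
contact_force: [0.2, 0.8, -2.0]
width: 45.9
grasp_force: 29.9
```

>>> apply_moves:
  rows:
    - [[0,0,0],[0,0,0.1],0.5]
    - [[0,0,0],[0,0,0.3],0.5]
    - [[0,0,0],[0,0,0.5],0.5]
    - [[0,0,0],[0,0,0.6],0.5]
    - [[0,0,0],[0,0,0.6],0.5]

```text
time: 17.72
eef_pos: [495.0, -132.9, 306.7]
tool_rot: [-0.003, 0.77, 0.638, -0.001]
contact_force: [-0.5, 0.3, -2.6]
width: 45.4
grasp_force: 29.9
```

```bash
python3 - <<'E'
from plan import *
from h import *
a=vision.get_image("scene");st()
cv2.imwrite("pics/s9c.png",cv2.resize(a[110:240,160:360],None,fx=4,fy=4,interpolation=cv2.INTER_CUBIC))
e=readout.sense()["eef_pos"]
print((proj("scene",[[e[0],e[1],e[2]-248],[e[0],e[1],45]])-[160,110])*4)
print("rim pocket mid",(proj("scene",W([490.1,-166.5,-.186],[[0,34,45],[0,0,45],[0,68,45]]))-[160,110])*4)
E
```

```text
17.77 [ 495.6 -133.1  308.5] phi -0.1863 F [ 0.4 -0.8 -1.4] w 45.3 29.9
[[395.33727618 327.5745919 ]
 [397.26521096 341.192741  ]]
rim pocket mid [[397.19184493 342.15927474]
 [348.20645294 333.75080933]
 [446.53063998 350.62639249]]
```

View pics/s9c.png

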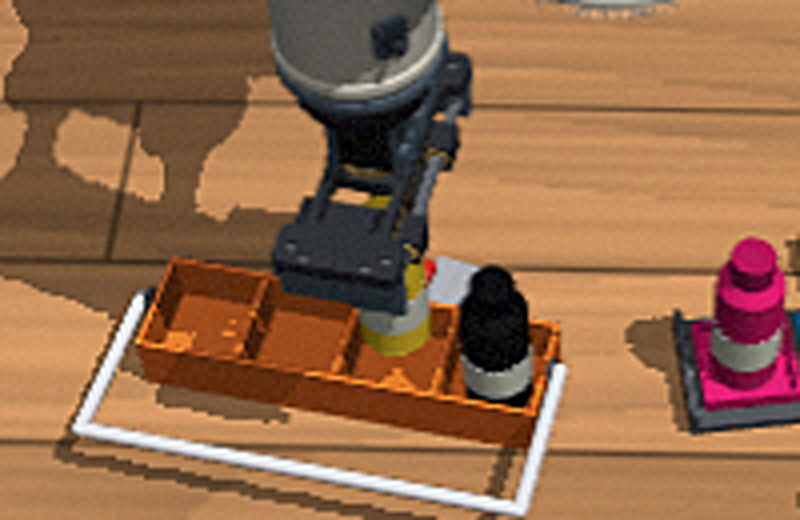

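Black stands upright in its pocket (crop (497,340)). Yellow hangs at column 395, and its pocket centre is at 397. Lower it.

>>> apply_moves:
  rows:
    - [[0,0,0],[0,0,0.06],0.5]
    - [[0,0,0],[0,0,0.12],0.5]
    - [[0,0,0],[0,0,0.18],0.5]
    - [[0,0,0],[0,0,0.24],0.5]
    - [[0,0,0],[0,0,0.3],0.5]

```text
time: 18.18
eef_pos: [496.1, -133.4, 263.9]
tool_rot: [0.0, 0.77, 0.638, 0.0]
contact_force: [0.1, 0.4, -1.8]
width: 45.7
grasp_force: 29.9
```

>>> apply_moves:
  rows:
    - [[0,0,0],[0,0,0.02],0.5]
    - [[0,0,0],[0,0,0.035],0.5]
    - [[0,0,0],[0,0,0.035],0.5]
    - [[0,0,0],[0,0,0.035],0.5]

```text
time: 18.52
eef_pos: [496.1, -133.5, 259.5]
tool_rot: [0.0, 0.77, 0.638, 0.0]
contact_force: [0.3, -0.4, -2.3]
width: 45.9
grasp_force: 29.9
```

>>> apply_moves:
  rows:
    - [[0,0,0],[0,0,0.006],0.5]
    - [[0,0,0],[0,0,0.006],0.5]

```text
time: 18.68
eef_pos: [496.1, -133.5, 258.7]
tool_rot: [0.0, 0.77, 0.638, 0.0]
contact_force: [-0.5, 0.5, -1.0]
width: 45.4
grasp_force: 29.9
```

>>> apply_moves:
  rows:
    - [[0,0,0],[0,0,0.009],0.5]
    - [[0,0,0],[0,0,0.009],0.5]

```text
time: 18.85
eef_pos: [496.0, -133.5, 257.1]
tool_rot: [0.0, 0.77, 0.638, 0.0]
contact_force: [-0.0, -0.7, -1.1]
width: 45.3
grasp_force: 29.9
```

>>> apply_moves:
  rows:
    - [[0,0,0],[0,0,0.005],0.5]
    - [[0,0,0],[0,0,0.005],0.5]

```text
time: 19.02
eef_pos: [496.1, -133.5, 256.3]
tool_rot: [0.0, 0.77, 0.638, 0.0]
contact_force: [0.1, -0.3, -0.2]
width: 45.5
grasp_force: 29.9
```

>>> apply_moves:
  rows:
    - [[0,0,0],[0,0,0.004],0.5]
    - [[0,0,0],[0,0,0.004],0.5]

```text
time: 19.18
eef_pos: [496.2, -133.5, 256.1]
tool_rot: [0.0, 0.77, 0.638, 0.0]
contact_force: [-1.1, -0.1, 7.4]
width: 45.3
grasp_force: 30.0
```

>>> apply_moves:
  rows:
    - [[0,0,0],[0,0,0],-0.8]
    - [[0,0,0],[0,0,0],-0.8]
    - [[0,0,0],[0,0,0],-0.8]
    - [[0,0,0],[0,0,0],-0.8]
    - [[0,0,0],[0,0,0],-0.8]

```text
time: 19.6
eef_pos: [496.0, -133.5, 255.7]
tool_rot: [-0.0, 0.77, 0.638, -0.0]
contact_force: [0.7, -0.1, 0.3]
width: 75.8
grasp_force: 0.0
```

>>> apply_moves:
  rows:
    - [[0,0,0],[0,0,-0.15],-1]
    - [[0,0,0],[0,0,-0.4],-1]
    - [[0,0,0],[0,0,-0.65],-1]
    - [[0,0,0],[0,0,-0.9],-1]
    - [[0,0,0],[0,0,-0.95],-1]

```text
time: 20.02
eef_pos: [496.8, -133.7, 403.8]
tool_rot: [0.003, 0.77, 0.638, 0.002]
contact_force: [0.6, 0.4, 1.2]
width: 91.3
grasp_force: 0.0
```

```bash
python3 - <<'E'
from plan import *
st(); plan([(475.3,173.6,400,.14,35),(475.3,173.6,260.5,.14,35)],(496.1,-133.5,398.3,-.186))
E
```

```text
20.02 [ 496.8 -133.7  403.8] phi -0.1864 F [0.6 0.4 1.2] w 91.3 0.0
turn [0.0, 0.0, -0.069] shift [0.662, -0.172, -0.004] rows 3
turn [0.0, 0.0, -0.069] shift [0.677, -0.099, -0.004] rows 3
turn [0.0, 0.0, -0.07] shift [0.683, -0.025, -0.003] rows 3
turn [0.0, 0.0, 0.0] shift [0.0, 0.0, 0.93] rows 4
end [475.3 173.5 260.5]
```

>>> apply_moves:
  rows:
    - [[0,0,-0.069],[0.662,-0.172,0],-1]
    - [[0,0,-0.069],[0.662,-0.172,0],-1]
    - [[0,0,-0.069],[0.662,-0.172,0],-1]

```text
time: 20.27
eef_pos: [488.2, -28.3, 398.5]
tool_rot: [-0.0, 0.734, 0.679, 0.0]
contact_force: [1.1, -1.2, -0.2]
width: 91.2
grasp_force: 0.0
```

>>> apply_moves:
  rows:
    - [[0,0,-0.069],[0.677,-0.099,0],-1]
    - [[0,0,-0.069],[0.677,-0.099,0],-1]
    - [[0,0,-0.069],[0.677,-0.099,0],-1]

```text
time: 20.52
eef_pos: [481.4, 74.6, 398.3]
tool_rot: [-0.0, 0.696, 0.718, 0.0]
contact_force: [0.3, -1.1, 0.4]
width: 91.3
grasp_force: 0.0
```

>>> apply_moves:
  rows:
    - [[0,0,-0.07],[0.683,-0.025,0],-1]
    - [[0,0,-0.07],[0.683,-0.025,0],-1]
    - [[0,0,-0.07],[0.683,-0.025,0],-1]
    - [[0,0,-0.07],[0.683,-0.025,0],-1]
    - [[0,0,-0.07],[0.683,-0.025,0],-1]

```text
time: 20.93
eef_pos: [475.1, 174.5, 398.1]
tool_rot: [-0.0, 0.655, 0.756, -0.0]
contact_force: [-0.5, -0.7, -0.1]
width: 91.2
grasp_force: 0.0
```

```bash
python3 - <<'E'
from plan import *
from h import *
st(); c=vision.calibration("wrist"); im=vision.get_image("wrist")
m=cv2.inRange(cv2.cvtColor(im,cv2.COLOR_BGR2HSV),(90,90,40),(115,255,255))
m[:150]=0;m[262:]=0;m[:,:270]=0;m[:,380:]=0
ys,xs=np.nonzero(m); print("cyan cols",xs.min(),xs.max(),xs.mean(),"rows",ys.min(),ys.max())
print(proj("",[[475.3,173.6,133]],c))
E
```

```text
20.93 [475.1 174.5 398.1] phi 0.1425 F [-0.5 -0.7 -0.1] w 91.2 0.0
cyan cols 293 349 320.7890360332615 rows 155 225
[[319.85674658 211.0497013 ]]
```

Centred well: cyan spans columns 293–349, mean 321. Grip it.

>>> apply_moves:
  rows:
    - [[0,0,0],[0,0,0.25],-1]
    - [[0,0,0],[0,0,0.5],-1]
    - [[0,0,0],[0,0,0.72],-1]
    - [[0,0,0],[0,0,0.88],-1]
    - [[0,0,0],[0,0,0.915],-1]

```text
time: 21.4
eef_pos: [474.5, 172.1, 257.8]
tool_rot: [-0.002, 0.656, 0.754, -0.002]
contact_force: [-0.9, -0.2, -0.7]
width: 91.1
grasp_force: 0.0
```

>>> apply_moves:
  rows:
    - [[0,0,0],[0,0,0],0]
    - [[0,0,0],[0,0,0],0]
    - [[0,0,0],[0,0,0],0]
    - [[0,0,0],[0,0,0],0.5]
    - [[0,0,0],[0,0,0],0.5]

```text
time: 21.82
eef_pos: [475.7, 173.6, 262.2]
tool_rot: [0.001, 0.656, 0.755, 0.001]
contact_force: [-0.4, 0.0, -0.7]
width: 60.7
grasp_force: 0.0
```

>>> apply_moves:
  rows:
    - [[0,0,0],[0,0,0],0.5]
    - [[0,0,0],[0,0,0],0.5]
    - [[0,0,0],[0,0,0],0.5]
    - [[0,0,0],[0,0,0],0.5]

```text
time: 22.15
eef_pos: [475.4, 173.6, 261.4]
tool_rot: [0.0, 0.656, 0.755, 0.0]
contact_force: [-2.0, -0.5, 7.5]
width: 45.2
grasp_force: 30.0
```

```bash
python3 - <<'E'
from plan import *
st(); s=readout.sense()["eef_pos"]
plan([(s[0],s[1],400,.14,38),(483.7,-200.2,400,-.186,28),(483.7,-200.2,s[2]-5,-.186,38)])
E
```

```text
22.15 [475.4 173.6 261.4] phi 0.1402 F [-2.  -0.5  7.5] w 45.2 30.0
turn [0.0, -0.0, 0.0] shift [0.0, 0.0, -0.924] rows 4
turn [0.0, -0.0, 0.069] shift [-0.825, -0.098, -0.0] rows 5
turn [0.0, -0.0, 0.069] shift [-0.831, -0.008, -0.0] rows 5
turn [0.0, -0.0, 0.07] shift [-0.827, 0.082, -0.001] rows 5
turn [0.0, -0.0, -0.0] shift [-0.0, -0.0, 0.958] rows 4
end [ 483.7 -200.2  256.4]
```

>>> apply_moves:
  rows:
    - [[0,0,0],[0,0,-0.1],0.5]
    - [[0,0,0],[0,0,-0.35],0.5]
    - [[0,0,0],[0,0,-0.6],0.5]
    - [[0,0,0],[0,0,-0.85],0.5]
    - [[0,0,0],[0,0,-0.924],0.5]

```text
time: 22.57
eef_pos: [476.0, 173.8, 404.6]
tool_rot: [0.002, 0.656, 0.755, 0.002]
contact_force: [2.2, 0.0, -1.3]
width: 45.3
grasp_force: 30.0
```

>>> apply_moves:
  rows:
    - [[0,0,0.01],[-0.12,-0.014,0],0.5]
    - [[0,0,0.025],[-0.3,-0.035,0],0.5]
    - [[0,0,0.04],[-0.5,-0.06,0],0.5]
    - [[0,0,0.055],[-0.68,-0.08,0],0.5]
    - [[0,0,0.069],[-0.825,-0.098,0],0.5]

```text
time: 22.98
eef_pos: [477.8, 47.4, 399.5]
tool_rot: [-0.0, 0.696, 0.718, -0.0]
contact_force: [0.6, -0.2, -2.7]
width: 45.3
grasp_force: 30.0
```

>>> apply_moves:
  rows:
    - [[0,0,0.014],[-0.17,-0.002,0],0.5]
    - [[0,0,0.028],[-0.34,-0.003,0],0.5]
    - [[0,0,0.042],[-0.51,-0.005,0],0.5]
    - [[0,0,0.055],[-0.68,-0.006,0],0.5]
    - [[0,0,0.069],[-0.831,-0.008,0],0.5]

```text
time: 23.4
eef_pos: [480.6, -77.0, 399.5]
tool_rot: [-0.0, 0.734, 0.679, -0.0]
contact_force: [-0.3, -0.8, -2.7]
width: 45.2
grasp_force: 30.0
```

>>> apply_moves:
  rows:
    - [[0,0,0.018],[-0.22,0.022,0],0.5]
    - [[0,0,0.036],[-0.44,0.044,0],0.5]
    - [[0,0,0.055],[-0.66,0.066,0],0.5]
    - [[0,0,0.07],[-0.827,0.082,0],0.5]
    - [[0,0,0.07],[-0.827,0.082,0],0.5]

```text
time: 23.82
eef_pos: [483.7, -204.2, 399.4]
tool_rot: [0.001, 0.771, 0.636, -0.0]
contact_force: [0.5, -0.2, -1.9]
width: 45.6
grasp_force: 30.0
```

>>> apply_moves:
  rows:
    - [[0,0,0],[0,0,0],0.5]
    - [[0,0,0],[0,0,0.15],0.5]
    - [[0,0,0],[0,0,0.35],0.5]
    - [[0,0,0],[0,0,0.55],0.5]
    - [[0,0,0],[0,0,0.6],0.5]

```text
time: 24.23
eef_pos: [482.5, -198.7, 306.2]
tool_rot: [-0.003, 0.77, 0.639, -0.001]
contact_force: [-1.9, 0.8, -5.0]
width: 45.3
grasp_force: 30.0
```

```bash
python3 - <<'E'
from plan import *
from h import *
a=vision.get_image("scene");st()
hsv=cv2.cvtColor(a,cv2.COLOR_BGR2HSV)[150:260,160:300]
m=cv2.inRange(hsv,(90,110,50),(110,255,255)); ys,xs=np.nonzero(m); print("cyan px cols",np.percentile(xs,[2,50,98])+160,"rows",np.percentile(ys,[2,98])+150)
e=readout.sense()["eef_pos"]
print(proj("scene",[[e[0],e[1],e[2]-230]]),proj("scene",W([490.1,-166.5,-.186],[[0,-34,45],[0,0,45],[0,-68,45]])))
E
```

```text
24.28 [ 482.7 -198.9  306.7] phi -0.1855 F [-0.5  0.3 -4. ] w 45.3 30.0
cyan px cols [226.32 237.   243.  ] rows [156. 193.]
[[233.86191029 183.95350995]] [[234.89699474 191.35083666]
 [247.05161324 193.43770233]
 [222.83735251 189.27978648]]
```

Cyan spans columns 226–243 (centre 235), matching the pocket centre at 235. Lower it.

>>> apply_moves:
  rows:
    - [[0,0,0],[0,0,0.06],0.5]
    - [[0,0,0],[0,0,0.12],0.5]
    - [[0,0,0],[0,0,0.18],0.5]
    - [[0,0,0],[0,0,0.24],0.5]
    - [[0,0,0],[0,0,0.3],0.5]

```text
time: 24.7
eef_pos: [483.8, -200.3, 264.3]
tool_rot: [0.0, 0.77, 0.638, 0.0]
contact_force: [0.2, -0.1, -2.2]
width: 45.3
grasp_force: 30.0
```

>>> apply_moves:
  rows:
    - [[0,0,0],[0,0,0.02],0.5]
    - [[0,0,0],[0,0,0.038],0.5]
    - [[0,0,0],[0,0,0.038],0.5]
    - [[0,0,0],[0,0,0.038],0.5]
    - [[0,0,0],[0,0,0.038],0.5]

```text
time: 25.12
eef_pos: [483.8, -200.3, 259.2]
tool_rot: [0.0, 0.77, 0.638, 0.0]
contact_force: [0.0, -0.1, -2.3]
width: 45.3
grasp_force: 30.0
```

>>> apply_moves:
  rows:
    - [[0,0,0],[0,0,0.008],0.5]
    - [[0,0,0],[0,0,0.008],0.5]

```text
time: 25.28
eef_pos: [483.7, -200.3, 257.8]
tool_rot: [0.0, 0.77, 0.638, 0.0]
contact_force: [-0.1, 1.2, -2.1]
width: 45.7
grasp_force: 30.0
```

>>> apply_moves:
  rows:
    - [[0,0,0],[0,0,0.005],0.5]
    - [[0,0,0],[0,0,0.005],0.5]

```text
time: 25.45
eef_pos: [483.6, -200.2, 257.0]
tool_rot: [0.0, 0.77, 0.638, 0.0]
contact_force: [0.2, 0.3, -2.1]
width: 45.7
grasp_force: 30.0
```

>>> apply_moves:
  rows:
    - [[0,0,0],[0,0,0.005],0.5]
    - [[0,0,0],[0,0,0.005],0.5]
    - [[0,0,0],[0,0,0.005],0.5]

```text
time: 25.7
eef_pos: [483.7, -200.3, 256.4]
tool_rot: [0.0, 0.77, 0.638, 0.0]
contact_force: [-1.6, -0.0, 4.4]
width: 45.4
grasp_force: 30.0
```

```bash
python3 - <<'E'
from plan import *
st(); plan([(485.4,102.3,400,.14,35)],(483.7,-200.2,398.5,-.186))
E
```

```text
25.7 [ 483.7 -200.3  256.4] phi -0.1865 F [-1.6 -0.   4.4] w 45.4 30.0
turn [0.0, 0.0, -0.069] shift [0.661, -0.121, -0.003] rows 3
turn [0.0, 0.0, -0.069] shift [0.671, -0.048, -0.004] rows 3
turn [0.0, 0.0, -0.07] shift [0.672, 0.025, -0.003] rows 3
end [485.5 102.4 400. ]
```

Cyan has touched down. Release and go to magenta.

>>> apply_moves:
  rows:
    - [[0,0,0],[0,0,0],-0.8]
    - [[0,0,0],[0,0,0],-0.8]
    - [[0,0,0],[0,0,0],-0.8]
    - [[0,0,0],[0,0,0],-0.8]
    - [[0,0,0],[0,0,0],-0.8]

```text
time: 26.12
eef_pos: [483.7, -200.3, 256.2]
tool_rot: [0.0, 0.77, 0.638, 0.0]
contact_force: [-0.7, -0.1, 0.3]
width: 76.0
grasp_force: 0.0
```

>>> apply_moves:
  rows:
    - [[0,0,0],[0,0,-0.15],-1]
    - [[0,0,0],[0,0,-0.4],-1]
    - [[0,0,0],[0,0,-0.65],-1]
    - [[0,0,0],[0,0,-0.9],-1]
    - [[0,0,0],[0,0,-0.95],-1]

```text
time: 26.53
eef_pos: [484.5, -200.6, 404.3]
tool_rot: [0.004, 0.77, 0.638, 0.001]
contact_force: [0.6, -1.1, 1.3]
width: 91.5
grasp_force: 0.0
```

>>> apply_moves:
  rows:
    - [[0,0,-0.069],[0.661,-0.121,0],-1]
    - [[0,0,-0.069],[0.661,-0.121,0],-1]
    - [[0,0,-0.069],[0.661,-0.121,0],-1]

```text
time: 26.78
eef_pos: [483.5, -96.4, 398.8]
tool_rot: [-0.0, 0.734, 0.679, 0.0]
contact_force: [0.5, -0.8, 0.5]
width: 91.4
grasp_force: 0.0
```

>>> apply_moves:
  rows:
    - [[0,0,-0.069],[0.671,-0.048,0],-1]
    - [[0,0,-0.069],[0.671,-0.048,0],-1]
    - [[0,0,-0.069],[0.671,-0.048,0],-1]

```text
time: 27.03
eef_pos: [484.2, 4.9, 398.6]
tool_rot: [-0.0, 0.696, 0.718, 0.0]
contact_force: [0.7, -1.2, -1.0]
width: 91.4
grasp_force: 0.0
```

>>> apply_moves:
  rows:
    - [[0,0,-0.07],[0.672,0.025,0],-1]
    - [[0,0,-0.07],[0.672,0.025,0],-1]
    - [[0,0,-0.07],[0.672,0.025,0],-1]
    - [[0,0,-0.07],[0.672,0.025,0],-1]
    - [[0,0,-0.07],[0.672,0.025,0],-1]

```text
time: 27.45
eef_pos: [485.4, 103.2, 398.5]
tool_rot: [-0.0, 0.655, 0.756, -0.0]
contact_force: [0.4, -0.4, -0.2]
width: 91.3
grasp_force: 0.0
```

```bash
python3 - <<'E'
from plan import *
from h import *
st(); c=vision.calibration("wrist"); im=vision.get_image("wrist")
m=cv2.inRange(cv2.cvtColor(im,cv2.COLOR_BGR2HSV),(155,90,40),(178,255,255))
m[:150]=0;m[262:]=0;m[:,:270]=0;m[:,380:]=0
ys,xs=np.nonzero(m); print("mag cols",xs.min(),xs.max(),xs.mean(),"rows",ys.min(),ys.max())
print(proj("",[[485.4,102.3,133]],c))
E
```

```text
27.45 [485.4 103.2 398.5] phi 0.1424 F [ 0.4 -0.4 -0.2] w 91.3 0.0
mag cols 293 348 320.5821937736398 rows 154 229
[[319.58277639 210.88281999]]
```

Magenta is centred (columns 293–348). Grip it.

>>> apply_moves:
  rows:
    - [[0,0,0],[0,0,0.25],-1]
    - [[0,0,0],[0,0,0.5],-1]
    - [[0,0,0],[0,0,0.72],-1]
    - [[0,0,0],[0,0,0.88],-1]
    - [[0,0,0],[0,0,0.917],-1]

```text
time: 27.92
eef_pos: [484.6, 101.0, 258.0]
tool_rot: [-0.002, 0.656, 0.754, -0.002]
contact_force: [-1.6, 0.4, 0.6]
width: 91.1
grasp_force: 0.0
```

>>> apply_moves:
  rows:
    - [[0,0,0],[0,0,0],0]
    - [[0,0,0],[0,0,0],0]
    - [[0,0,0],[0,0,0],0]
    - [[0,0,0],[0,0,0],0.5]
    - [[0,0,0],[0,0,0],0.5]

```text
time: 28.33
eef_pos: [485.9, 102.3, 262.3]
tool_rot: [0.001, 0.656, 0.755, 0.001]
contact_force: [-0.1, -0.1, -1.0]
width: 60.8
grasp_force: 0.0
```

>>> apply_moves:
  rows:
    - [[0,0,0],[0,0,0],0.5]
    - [[0,0,0],[0,0,0],0.5]
    - [[0,0,0],[0,0,0],0.5]
    - [[0,0,0],[0,0,0],0.5]

```text
time: 28.67
eef_pos: [485.7, 102.4, 261.5]
tool_rot: [0.0, 0.656, 0.755, 0.0]
contact_force: [-0.4, -0.5, 7.3]
width: 45.0
grasp_force: 30.0
```

```bash
python3 - <<'E'
from plan import *
st(); s=readout.sense()["eef_pos"]
plan([(s[0],s[1],400,.14,38),(471.1,-267,400,-.186,28),(471.1,-267,s[2]-5,-.186,38)])
E
```

```text
28.67 [485.7 102.4 261.5] phi 0.1402 F [-0.4 -0.5  7.3] w 45.0 30.0
turn [0.0, 0.0, 0.0] shift [-0.0, 0.0, -0.923] rows 4
turn [0.0, -0.0, 0.069] shift [-0.808, -0.147, -0.0] rows 5
turn [0.0, -0.0, 0.069] shift [-0.82, -0.058, -0.0] rows 5
turn [0.0, -0.0, 0.07] shift [-0.82, 0.031, -0.0] rows 5
turn [0.0, -0.0, -0.0] shift [-0.0, -0.001, 0.956] rows 4
end [ 471.1 -266.9  256.5]
```

>>> apply_moves:
  rows:
    - [[0,0,0],[0,0,-0.1],0.5]
    - [[0,0,0],[0,0,-0.35],0.5]
    - [[0,0,0],[0,0,-0.6],0.5]
    - [[0,0,0],[0,0,-0.85],0.5]
    - [[0,0,0],[0,0,-0.923],0.5]

```text
time: 29.08
eef_pos: [486.2, 102.4, 404.6]
tool_rot: [0.002, 0.656, 0.755, 0.002]
contact_force: [1.5, -0.1, -1.2]
width: 45.5
grasp_force: 30.0
```

>>> apply_moves:
  rows:
    - [[0,0,0.01],[-0.12,-0.02,0],0.5]
    - [[0,0,0.025],[-0.3,-0.055,0],0.5]
    - [[0,0,0.04],[-0.5,-0.09,0],0.5]
    - [[0,0,0.055],[-0.67,-0.12,0],0.5]
    - [[0,0,0.069],[-0.808,-0.147,0],0.5]

```text
time: 29.5
eef_pos: [480.3, -22.3, 399.6]
tool_rot: [-0.0, 0.696, 0.718, -0.0]
contact_force: [0.0, 0.0, -2.3]
width: 45.2
grasp_force: 30.0
```

>>> apply_moves:
  rows:
    - [[0,0,0.014],[-0.17,-0.012,0],0.5]
    - [[0,0,0.028],[-0.34,-0.024,0],0.5]
    - [[0,0,0.042],[-0.51,-0.036,0],0.5]
    - [[0,0,0.055],[-0.67,-0.047,0],0.5]
    - [[0,0,0.069],[-0.82,-0.058,0],0.5]

```text
time: 29.92
eef_pos: [475.6, -145.3, 399.5]
tool_rot: [-0.0, 0.734, 0.679, -0.0]
contact_force: [0.6, 0.3, -1.9]
width: 45.0
grasp_force: 30.0
```

>>> apply_moves:
  rows:
    - [[0,0,0.018],[-0.22,0.008,0],0.5]
    - [[0,0,0.036],[-0.44,0.016,0],0.5]
    - [[0,0,0.055],[-0.66,0.025,0],0.5]
    - [[0,0,0.07],[-0.82,0.031,0],0.5]
    - [[0,0,0.07],[-0.82,0.031,0],0.5]

```text
time: 30.33
eef_pos: [470.9, -270.9, 399.4]
tool_rot: [0.001, 0.771, 0.636, -0.0]
contact_force: [0.4, 0.0, -1.7]
width: 45.3
grasp_force: 30.0
```

>>> apply_moves:
  rows:
    - [[0,0,0],[0,0,0],0.5]
    - [[0,0,0],[0,0,0.15],0.5]
    - [[0,0,0],[0,0,0.35],0.5]
    - [[0,0,0],[0,0,0.55],0.5]
    - [[0,0,0],[0,0,0.6],0.5]

```text
time: 30.75
eef_pos: [470.1, -265.3, 306.1]
tool_rot: [-0.003, 0.77, 0.639, -0.001]
contact_force: [-1.5, 0.8, -3.0]
width: 45.1
grasp_force: 30.0
```

```bash
python3 - <<'E'
from plan import *
from h import *
a=vision.get_image("scene");st()
hsv=cv2.cvtColor(a,cv2.COLOR_BGR2HSV)[150:260,160:300]
m=cv2.inRange(hsv,(155,110,50),(177,255,255)); ys,xs=np.nonzero(m); print("mag px cols",np.percentile(xs,[2,50,98])+160,"rows",np.percentile(ys,[2,98])+150)
e=readout.sense()["eef_pos"]
print(proj("scene",[[e[0],e[1],e[2]-230]]),proj("scene",W([490.1,-166.5,-.186],[[0,-102,45]])))
E
```

```text
30.8 [ 470.4 -265.5  306.6] phi -0.1855 F [-0.5  0.5 -4.4] w 45.2 30.0
mag px cols [201.   211.   240.72] rows [152. 189.]
[[209.46654016 179.88070852]] [[210.8758052  187.22509452]]
```

Magenta is aligned (211 against 211). Lower it.

>>> apply_moves:
  rows:
    - [[0,0,0],[0,0,0.06],0.5]
    - [[0,0,0],[0,0,0.12],0.5]
    - [[0,0,0],[0,0,0.18],0.5]
    - [[0,0,0],[0,0,0.24],0.5]
    - [[0,0,0],[0,0,0.3],0.5]

```text
time: 31.22
eef_pos: [471.3, -267.0, 264.3]
tool_rot: [0.0, 0.77, 0.638, 0.0]
contact_force: [-0.4, 0.5, -2.0]
width: 45.3
grasp_force: 30.0
```

>>> apply_moves:
  rows:
    - [[0,0,0],[0,0,0.02],0.5]
    - [[0,0,0],[0,0,0.038],0.5]
    - [[0,0,0],[0,0,0.038],0.5]
    - [[0,0,0],[0,0,0.038],0.5]
    - [[0,0,0],[0,0,0.038],0.5]

```text
time: 31.63
eef_pos: [471.3, -267.1, 259.3]
tool_rot: [0.0, 0.77, 0.638, 0.0]
contact_force: [0.7, -0.3, -2.0]
width: 45.2
grasp_force: 30.0
```

>>> apply_moves:
  rows:
    - [[0,0,0],[0,0,0.008],0.5]
    - [[0,0,0],[0,0,0.008],0.5]

```text
time: 31.8
eef_pos: [471.2, -267.0, 257.8]
tool_rot: [0.0, 0.77, 0.638, 0.0]
contact_force: [0.5, 0.4, -1.5]
width: 45.4
grasp_force: 30.0
```

>>> apply_moves:
  rows:
    - [[0,0,0],[0,0,0.006],0.5]
    - [[0,0,0],[0,0,0.006],0.5]

```text
time: 31.97
eef_pos: [471.1, -267.0, 256.8]
tool_rot: [0.0, 0.77, 0.638, -0.0]
contact_force: [0.1, 0.5, -2.3]
width: 45.6
grasp_force: 30.0
```

>>> apply_moves:
  rows:
    - [[0,0,0],[0,0,0.005],0.5]
    - [[0,0,0],[0,0,0.005],0.5]
    - [[0,0,0],[0,0,0.005],0.5]

```text
time: 32.22
eef_pos: [471.1, -267.0, 256.5]
tool_rot: [0.0, 0.77, 0.638, 0.0]
contact_force: [-3.1, 1.0, 9.0]
width: 45.5
grasp_force: 30.0
```

>>> apply_moves:
  rows:
    - [[0,0,0],[0,0,0],-0.8]
    - [[0,0,0],[0,0,0],-0.8]
    - [[0,0,0],[0,0,0],-0.8]
    - [[0,0,0],[0,0,0],-0.8]
    - [[0,0,0],[0,0,0],-0.8]

```text
time: 32.63
eef_pos: [471.1, -267.0, 256.0]
tool_rot: [-0.0, 0.77, 0.638, -0.0]
contact_force: [0.1, 0.5, -0.3]
width: 75.8
grasp_force: 0.0
```

>>> apply_moves:
  rows:
    - [[0,0,0],[0,0,-0.15],-1]
    - [[0,0,0],[0,0,-0.4],-1]
    - [[0,0,0],[0,0,-0.65],-1]
    - [[0,0,0],[0,0,-0.9],-1]
    - [[0,0,0],[0,0,-0.95],-1]

```text
time: 33.05
eef_pos: [471.9, -267.4, 404.2]
tool_rot: [0.004, 0.77, 0.638, 0.001]
contact_force: [0.8, -0.2, 1.4]
width: 91.2
grasp_force: 0.0
```

>>> apply_moves:
  rows:
    - [[0,0,0],[-0.9,-0.2,0],-1]
    - [[0,0,0],[-0.9,-0.2,0],-1]
    - [[0,0,0],[-0.9,-0.2,0],-1]
    - [[0,0,0],[-0.9,-0.2,0],-1]
    - [[0,0,0],[-0.9,-0.2,0],-1]

```text
time: 33.47
eef_pos: [415.2, -397.0, 398.2]
tool_rot: [0.0, 0.771, 0.637, -0.0]
contact_force: [-0.1, -0.5, -0.0]
width: 91.1
grasp_force: 0.0
```

>>> apply_moves:
  rows:
    - [[0,0,0],[-0.8,-0.4,0],-1]
    - [[0,0,0],[-0.8,-0.4,0],-1]
    - [[0,0,0],[-0.8,-0.4,0],-1]
    - [[0,0,0],[-0.8,-0.4,0],-1]
    - [[0,0,0],[-0.8,-0.4,0],-1]

```text
time: 33.88
eef_pos: [334.0, -502.4, 398.2]
tool_rot: [-0.0, 0.771, 0.637, -0.0]
contact_force: [-0.1, 0.6, 0.2]
width: 91.4
grasp_force: 0.0
```

```bash
python3 - <<'E'
from plan import *
from h import *
st(); a=vision.get_image("scene")[130:240,160:340]; b=vision.get_image("top")[140:250,320:500]
k=dict(dsize=None,fx=3.3,fy=2.7*3.3/2.7,interpolation=cv2.INTER_CUBIC)
cv2.imwrite("pics/fin.png",cv2.resize(np.vstack([a,b]),None,fx=2.7,fy=2.7,interpolation=cv2.INTER_CUBIC))
E
```

```text
33.88 [ 334.  -502.4  398.2] phi -0.1893 F [-0.1  0.6  0.2] w 91.4 0.0
```

View pics/fin.png

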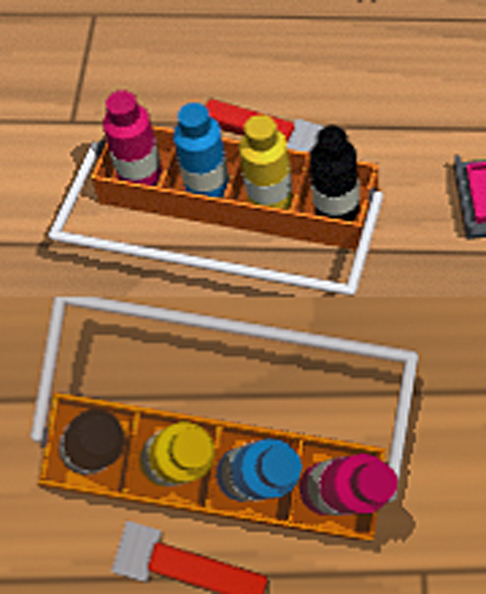

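The final view shows black, yellow, cyan and magenta standing upright, one per pocket, left to right as seen from the robot. The handle is down on the far side and the arm is clear. Handing in.

```bash
python3 -c "
from station import workorder
print(workorder.job_done())"
```

```text
the job is handed in; nothing more can be done
None
```

The carrier's handle is folded fully down on its far side, and the four bottles stand upright in the pockets in their original left-to-right order (black, yellow, cyan, magenta); I handed the job in at about 34 s, with no verdict returned.

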